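Level the marking plate by touch and load it with adapters

ROBOT

A 7-joint arm with a two-finger parallel gripper is mounted at the origin on the work surface. World frame = base frame: x ahead of the robot, y to its left, z up, the work surface at z = 0. Lengths are in m, angles in rad, forces in N, time in s.
With the tool pointing down it reaches from about 0.4 to 0.85 m from the base axis. Payload 10.4 kg.
Tool frame: the origin (TCP) lies midway between the tips of the shut fingers; the grasp point (between the pads) lies 19 mm behind it (r.tcp_to_grasp is the z of the grasp point in the tool frame, in m); z points along the fingers, x is the direction in which the jaws open and shut, and the axes are right-handed (so a half turn about z gives the same grasp; the last joint's range is limited). The gripper opens to 87 mm and grips with 3 to 60 N. Pads are 19 mm wide; open, the fingers measure 117 mm over their backs; the gripper's body (75 mm by 190 mm) begins 51 mm behind the grasp point.
Start: joints at [-1.15, 0.332, -0.065, 1.46, 0.022, 1.35, -0.088], TCP at [0.268, 0.564, 0.223] pointing down, gripper open.
Joint ranges: [-2.6, 2.6], [-0.5, 2.12], [-1.47, 1.34], [0.16, 2.42], [-1.27, 4.41], [0.06, 2.06], [-2.6, 2.6]. Speed limits (rad/s): [2.22, 2.22, 2.79, 2.79, 3.14, 3.14, 3.14].

INTERFACE

Orientations are given as a unit quaternion [x, y, z, w].
In Python, from bench import r, camera, close_job gives the robot as it stands. The module is installed in compiled form; this text tells all that it offers.
- The arm moves only by the shell command python3 -m crank 'ROWS' [FORCE]. ROWS is JSON, a list of rows, each an object of numbers: "x", "y", "z": the shift along the tool's x, y, z scaled (see below); "ax", "ay", "az": the turn, a rotation vector about the tool's x, y, z scaled (see below); "claw": the closure, from -1 (fully open) to 1 (shut), so that 0 is half open. A call has exactly 5 rows; each row is the pose to reach, as a shift and turn from the pose commanded when the call began, along the tool's axes at that moment; what a row does not reach only later rows make up. The controller multiplies each number of a shift by 1 m and each number of a turn by 2 rad. A row lasts 1/12 s, in which the tool goes at most 41.7 mm and 7.16 degrees, less where a joint would pass 70% of its speed; a pose out of reach is approached as far as the arm can. A call with a number of a shift or a turn outside -1 to 1 is refused whole. A call with a gripper value outside its range is refused whole. The fingers move at their own pace and stop on an object; FORCE is the grip in N (left out, the last holds). Time passes only in rows, so rows that repeat a pose let the fingers close, or fill a call up. It gives the time, the measured TCP pose, the force and the opening at its end, in the units of the state.
- r.read_state(): the state, without advancing time (a new reading comes with each control period).
- camera(name): name is "scene" or "top"; returns a dict with "color" (420x560x3 uint8, blue, green, red), "fx", "fy", "cx", "cy" (pixels), "eye" and "orientation" of the camera in the world. Camera axes: x right, y down, z forward; pixel columns grow to the right and rows downward; lengths in m; the calibration is good to about 2 mm. A picture is of the moment at which its call begins. There is no depth.
- close_job(): hands the job in, once; it reports no verdict.
The state is a dict: "time": time; "joint_positions": joint angles; "joint_vel": joint speeds; "joint_torque": joint torques, N m; "ee_pos": TCP position; "eef_rot": TCP orientation; "ft_force": force on the tool from outside, world axes, zero at the start; "torque": the same for the moment, N m; "width": finger opening in m.
Only numpy, scipy, OpenCV 4.12 (cv2) and the standard library are available. Lean on these libraries where they do the work, as an engineer would, in place of code of your own. Each camera call takes 0.05 s, during which the arm holds its last target. There are 200 camera calls.

TASK

Take the touch probe from its bracket and lightly touch the marking plate with the tip at its four coloured dots, red, yellow, green, blue in that order, to find where it stands high; then press the high sides down until the plate is level to within a degree and hang the probe upright in its bracket again. Lay every adapter from the blue tray, plug pins up, in one of the outlines on the plate (three lie crosswise, two lengthwise; any free outline will do), leaving the plate level, and once all are in place press the green button. Leave the red button, the fan, the wipes jar and the tape roll alone.

Things in the scene. Friction and masses are not known exactly. Their poses are not given: they have to be found in the camera images.
- plate: Aluminium marking plate, 190 (its x) by 162 mm (its y), any yaw, on a fixed levelling head. Origin on the tilt axes 40 mm over the bench; deck (top face) 26 mm above it, edge lip 7 mm wide, 6 mm high. Tips up to 7 degrees about its own x and y axes, each held by 1.0 N m friction, no spring: under 9 N it stays put; 14 to 17 N near the middle of an edge tips it about one axis, and it stays so, loaded too.
- dot_red (a point): Centre of the red dot (14 mm across) on the deck, at plate x 70, y 56 mm
- dot_yellow (a point): Centre of the yellow dot on the deck, at plate x 70, y -56 mm
- dot_green (a point): Centre of the green dot on the deck, at plate x -70, y -56 mm
- dot_blue (a point): Centre of the blue dot on the deck, at plate x -70, y 56 mm
- place1 (a point): Centre, on the deck, of a black outline 80 x 52 mm, at plate x -56, y 28 mm; its long side runs along the plate's y. One of three crosswise places side by side
- place2 (a point): Centre, on the deck, of a black outline 80 x 52 mm, at plate x 0, y 28 mm; its long side runs along the plate's y. One of three crosswise places side by side
- place3 (a point): Centre, on the deck, of a black outline 80 x 52 mm, at plate x 56, y 28 mm; its long side runs along the plate's y. One of three crosswise places side by side
- place4 (a point): Centre, on the deck, of a black outline 80 x 52 mm, at plate x -42, y -42 mm; its long side runs along the plate's x. One of two lengthwise places end to end
- place5 (a point): Centre, on the deck, of a black outline 80 x 52 mm, at plate x 42, y -42 mm; its long side runs along the plate's x. One of two lengthwise places end to end
- probe: Touch probe, upright rigid tool, 0.15 kg, good for pushing 25 N. Origin at the bottom of its red tip, z up along it: tip ball 8 mm wide, thin stylus to 40 mm, dark barrel 22 mm wide to 65, round collar 48 mm wide from 65 to 71, square black grip 24 x 24 mm from 71 to 125 mm (faces square to its x and y). Hangs by its collar in the bracket.
- probe_tip (a point): Centre of the probe's tip ball, 4 mm above the probe's origin
- bracket_hole (a point): Centre of the 34 mm round hole, level with the upper face of the blue bracket (fixed; top plate 90 x 80 mm, 80 mm above the bench, open below). When the probe hangs there its origin is 65 mm under this point.
- adapter1: White plug-in adapter, 0.12 kg, may be absent (None). Case 78 (its x) x 50 (its y) x 28 mm high; origin under its centre, z up; on top an oval plug neck, 48 mm along x, 26 mm along y with flat sides, from 28 to 50 mm height, then two steel pins to 68 mm. Hold it across the neck, along y. Starts in a fixed blue tray 290 x 220 mm, walls 45 mm high, floor 5 mm thick.
- adapter2: White plug-in adapter, 0.12 kg, may be absent (None). Case 78 (its x) x 50 (its y) x 28 mm high; origin under its centre, z up; on top an oval plug neck, 48 mm along x, 26 mm along y with flat sides, from 28 to 50 mm height, then two steel pins to 68 mm. Hold it across the neck, along y. Starts in a fixed blue tray 290 x 220 mm, walls 45 mm high, floor 5 mm thick.
- adapter3: White plug-in adapter, 0.12 kg, may be absent (None). Case 78 (its x) x 50 (its y) x 28 mm high; origin under its centre, z up; on top an oval plug neck, 48 mm along x, 26 mm along y with flat sides, from 28 to 50 mm height, then two steel pins to 68 mm. Hold it across the neck, along y. Starts in a fixed blue tray 290 x 220 mm, walls 45 mm high, floor 5 mm thick.
- adapter4: White plug-in adapter, 0.12 kg, may be absent (None). Case 78 (its x) x 50 (its y) x 28 mm high; origin under its centre, z up; on top an oval plug neck, 48 mm along x, 26 mm along y with flat sides, from 28 to 50 mm height, then two steel pins to 68 mm. Hold it across the neck, along y. Starts in a fixed blue tray 290 x 220 mm, walls 45 mm high, floor 5 mm thick.
- adapter5: White plug-in adapter, 0.12 kg, may be absent (None). Case 78 (its x) x 50 (its y) x 28 mm high; origin under its centre, z up; on top an oval plug neck, 48 mm along x, 26 mm along y with flat sides, from 28 to 50 mm height, then two steel pins to 68 mm. Hold it across the neck, along y. Starts in a fixed blue tray 290 x 220 mm, walls 45 mm high, floor 5 mm thick.
- ready (a joint): Green push button on the red button box: 0 when up, 0.006 m fully down, sprung, 5 N when fully down
- ready_top (a point): Centre of the top of the green button (28 mm across), 96 mm from the red one on the same fixed red box (85 x 165 x 36 mm), a flat blue lamp between them
- stop (a joint): Red push button, at the far end of the box from the green one, not to be pressed
- fan: Black cooling fan standing upright, 120 x 120 x 38 mm, to be left alone; origin under its centre
- wipes: White jar of wipes with a blue cap, 76 mm across, 130 mm tall, to be left alone; origin under its centre
- tape: Yellow tape roll lying flat, 104 mm across, 24 mm high, to be left alone; origin under its centre
There are look-alikes about, which are no part of the job. Leave any purple look-alike of the adapter2 alone.

How it is judged:
On the way, in this order (a step that is already met when the one before it is completed fails the run):
1. the probe's tip touches the red dot (contact force between probe and plate above 0.3 N and horizontal distance between probe_tip and dot_red below 0.01 m and distance between probe_tip and dot_red below 0.014 m), for 0.05 s.
2. the probe's tip touches the yellow dot (contact force between probe and plate above 0.3 N and horizontal distance between probe_tip and dot_yellow below 0.01 m and distance between probe_tip and dot_yellow below 0.014 m), for 0.05 s.
3. the probe's tip touches the green dot (contact force between probe and plate above 0.3 N and horizontal distance between probe_tip and dot_green below 0.01 m and distance between probe_tip and dot_green below 0.014 m), for 0.05 s.
4. the probe's tip touches the blue dot (contact force between probe and plate above 0.3 N and horizontal distance between probe_tip and dot_blue below 0.01 m and distance between probe_tip and dot_blue below 0.014 m), for 0.05 s.
5. the plate is level and the probe hangs upright in its bracket again (angle between plate's own z axis and vertical below 0.0225 rad and z of probe in the frame of bracket_hole between -0.069 and -0.061 m and horizontal distance between probe and bracket_hole below 0.012 m and angle between probe's own z axis and vertical below 0.08 rad and linear speed of probe below 0.03 m/s), for 0.2 s.
6. every adapter lies in an outline on the level plate (((horizontal distance between adapter1 and place1 below 0.008 m and angle between the x axis of adapter1 and the y axis of plate, either way round below 0.12 rad and z of adapter1 in the frame of place1 between -0.005 and 0.005 m) or (horizontal distance between adapter1 and place2 below 0.008 m and angle between the x axis of adapter1 and the y axis of plate, either way round below 0.12 rad and z of adapter1 in the frame of place2 between -0.005 and 0.005 m) or (horizontal distance between adapter1 and place3 below 0.008 m and angle between the x axis of adapter1 and the y axis of plate, either way round below 0.12 rad and z of adapter1 in the frame of place3 between -0.005 and 0.005 m) or (horizontal distance between adapter1 and place4 below 0.008 m and angle between the x axis of adapter1 and the x axis of plate, either way round below 0.12 rad and z of adapter1 in the frame of place4 between -0.005 and 0.005 m) or (horizontal distance between adapter1 and place5 below 0.008 m and angle between the x axis of adapter1 and the x axis of plate, either way round below 0.12 rad and z of adapter1 in the frame of place5 between -0.005 and 0.005 m)) and ((horizontal distance between adapter2 and place1 below 0.008 m and angle between the x axis of adapter2 and the y axis of plate, either way round below 0.12 rad and z of adapter2 in the frame of place1 between -0.005 and 0.005 m) or (horizontal distance between adapter2 and place2 below 0.008 m and angle between the x axis of adapter2 and the y axis of plate, either way round below 0.12 rad and z of adapter2 in the frame of place2 between -0.005 and 0.005 m) or (horizontal distance between adapter2 and place3 below 0.008 m and angle between the x axis of adapter2 and the y axis of plate, either way round below 0.12 rad and z of adapter2 in the frame of place3 between -0.005 and 0.005 m) or (horizontal distance between adapter2 and place4 below 0.008 m and angle between the x axis of adapter2 and the x axis of plate, either way round below 0.12 rad and z of adapter2 in the frame of place4 between -0.005 and 0.005 m) or (horizontal distance between adapter2 and place5 below 0.008 m and angle between the x axis of adapter2 and the x axis of plate, either way round below 0.12 rad and z of adapter2 in the frame of place5 between -0.005 and 0.005 m)) and ((horizontal distance between adapter3 and place1 below 0.008 m and angle between the x axis of adapter3 and the y axis of plate, either way round below 0.12 rad and z of adapter3 in the frame of place1 between -0.005 and 0.005 m) or (horizontal distance between adapter3 and place2 below 0.008 m and angle between the x axis of adapter3 and the y axis of plate, either way round below 0.12 rad and z of adapter3 in the frame of place2 between -0.005 and 0.005 m) or (horizontal distance between adapter3 and place3 below 0.008 m and angle between the x axis of adapter3 and the y axis of plate, either way round below 0.12 rad and z of adapter3 in the frame of place3 between -0.005 and 0.005 m) or (horizontal distance between adapter3 and place4 below 0.008 m and angle between the x axis of adapter3 and the x axis of plate, either way round below 0.12 rad and z of adapter3 in the frame of place4 between -0.005 and 0.005 m) or (horizontal distance between adapter3 and place5 below 0.008 m and angle between the x axis of adapter3 and the x axis of plate, either way round below 0.12 rad and z of adapter3 in the frame of place5 between -0.005 and 0.005 m)) and ((horizontal distance between adapter4 and place1 below 0.008 m and angle between the x axis of adapter4 and the y axis of plate, either way round below 0.12 rad and z of adapter4 in the frame of place1 between -0.005 and 0.005 m) or (horizontal distance between adapter4 and place2 below 0.008 m and angle between the x axis of adapter4 and the y axis of plate, either way round below 0.12 rad and z of adapter4 in the frame of place2 between -0.005 and 0.005 m) or (horizontal distance between adapter4 and place3 below 0.008 m and angle between the x axis of adapter4 and the y axis of plate, either way round below 0.12 rad and z of adapter4 in the frame of place3 between -0.005 and 0.005 m) or (horizontal distance between adapter4 and place4 below 0.008 m and angle between the x axis of adapter4 and the x axis of plate, either way round below 0.12 rad and z of adapter4 in the frame of place4 between -0.005 and 0.005 m) or (horizontal distance between adapter4 and place5 below 0.008 m and angle between the x axis of adapter4 and the x axis of plate, either way round below 0.12 rad and z of adapter4 in the frame of place5 between -0.005 and 0.005 m)) and ((horizontal distance between adapter5 and place1 below 0.008 m and angle between the x axis of adapter5 and the y axis of plate, either way round below 0.12 rad and z of adapter5 in the frame of place1 between -0.005 and 0.005 m) or (horizontal distance between adapter5 and place2 below 0.008 m and angle between the x axis of adapter5 and the y axis of plate, either way round below 0.12 rad and z of adapter5 in the frame of place2 between -0.005 and 0.005 m) or (horizontal distance between adapter5 and place3 below 0.008 m and angle between the x axis of adapter5 and the y axis of plate, either way round below 0.12 rad and z of adapter5 in the frame of place3 between -0.005 and 0.005 m) or (horizontal distance between adapter5 and place4 below 0.008 m and angle between the x axis of adapter5 and the x axis of plate, either way round below 0.12 rad and z of adapter5 in the frame of place4 between -0.005 and 0.005 m) or (horizontal distance between adapter5 and place5 below 0.008 m and angle between the x axis of adapter5 and the x axis of plate, either way round below 0.12 rad and z of adapter5 in the frame of place5 between -0.005 and 0.005 m)) and angle between plate's own z axis and vertical below 0.0225 rad), for 0.2 s.
7. the green button is pressed (value of joint ready above 0.004 m), for 0.05 s.
At the end, for the whole second after the job is handed in: Each adapter present rests pins up on the deck in an outline (centre within 8 mm, turned within 0.12 rad, either way round, height within 5 mm); plate level within 0.0225 rad; probe hanging at rest in its bracket, upright within 0.08 rad; green button up again (all of step 6 and linear speed of each of adapter1, adapter2, adapter3, adapter4, adapter5, probe below 0.03 m/s and z of probe in the frame of bracket_hole between -0.069 and -0.061 m and horizontal distance between probe and bracket_hole below 0.012 m and angle between probe's own z axis and vertical below 0.08 rad and value of joint ready below 0.003 m); the robot touches nothing.
It fails at once if the plate is struck or pushed hard with the probe (over 35 N) (contact force between probe and plate above 35 N).
It fails at once if the red button is pressed (value of joint stop above 0.003 m).
It fails at once if the fan, wipes jar or tape roll is moved more than 30 mm (distance of any of fan, wipes, tape from where it was at the start of the episode above 0.03 m).
Of adapter1, adapter2, adapter3, adapter4, adapter5 only 3 to 5 are there at a start; the rules pass over those that are not, and their reading is None.
At some moment in a run one of adapter1, adapter2, adapter3, adapter4, adapter5 may be knocked a few centimetres aside while the robot is not near it.
It also fails if it takes over 210 s, if anything falls off the work surface, if the arm or the gripper's body presses on something with over 40 N, if the wrist force passes 120 N, or if a joint passes its speed limit or range.

## Working session

There is one attempt and no reset: what is moved stays moved. The work goes in short steps, Python scripts to look and compute and a shell command to move; the robot and the scene stay as the last step left them, time stands still between calls to the robot, and variables do not carry over. Pictures are saved under pics/ and viewed, about 12 in all and at most 16, crops included, and the job is handed in when it is done.

```bash
mkdir -p pics; cat > h.py <<'E'
import numpy as np, cv2
from scipy.spatial.transform import Rotation as R
from bench import r, camera, close_job
def snap(n):
    c=camera(n); return c
def ray(c,u,v):
    d=np.array([(u-c['cx'])/c['fx'],(v-c['cy'])/c['fy'],1.]); return R.from_quat(c['orientation']).apply(d)
def onz(c,u,v,z):
    d=ray(c,u,v); e=np.array(c['eye']); return e+d*(z-e[2])/d[2]
def proj(c,p):
    q=R.from_quat(c['orientation']).inv().apply(np.array(p)-np.array(c['eye'])); return np.array([q[0]/q[2]*c['fx']+c['cx'],q[1]/q[2]*c['fy']+c['cy']])
E
python3 - <<'E'
from h import *
for n in('scene','top'):
    c=snap(n); cv2.imwrite(f'pics/{n}0.png',c['color']); np.save(f'pics/{n}0.npy',c,allow_pickle=True)
    print(n,c['fx'],c['cx'],c['cy'],c['eye'],c['orientation'])
print(r.read_state(), r.tcp_to_grasp)
E
```

```text
scene 431.59488093231437 270.9327424319665 217.65342710944734 [ 1.11313041 -0.48764894  1.07793642] [ 0.86367381  0.37850244 -0.13662442 -0.30354114]
top 503.9734158700998 271.8962336921345 209.30921433895608 [0.38779275 0.05009701 1.31078833] [-0.70375931  0.7082919  -0.04253606  0.03515817]
{'time': 0.1, 'joint_positions': array([-1.14960698,  0.33279182, -0.06472334,  1.46085996,  0.021606  ,
        1.34988697, -0.08852331]), 'joint_vel': array([-0.00137522, -0.000853  ,  0.000178  , -0.00203124,  0.00085501,
        0.00095421,  0.00156733]), 'joint_torque': array([ 1.19833679e-03, -6.24538207e+01,  2.48112122e-02, -3.90710771e+01,
       -6.13593799e-02,  3.66463617e-02,  6.74549619e-05]), 'ee_pos': array([0.26819748, 0.56415008, 0.22184282]), 'eef_rot': array([ 8.45383579e-01,  5.34159352e-01, -5.13349989e-04,  3.56747245e-04]), 'ft_force': array([-0.4590965 , -0.22822667, -0.39704656]), 'torque': array([ 0.02903364, -0.01363014, -0.06572485]), 'width': 0.08706312462622254} -0.0187
```

View pics/top0.png

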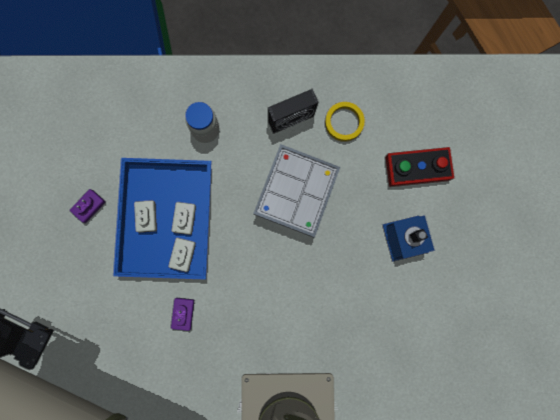

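View pics/scene0.png

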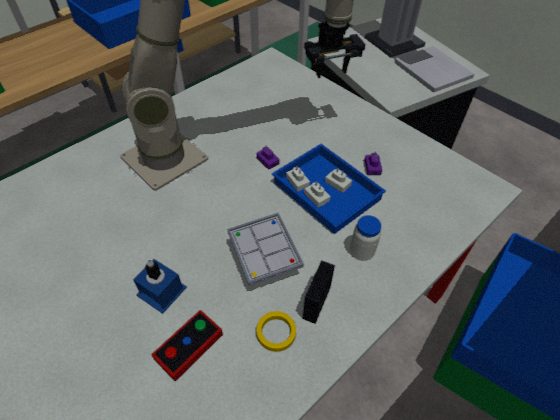

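The top view shows three white adapters in the tray at about (145,216), (184,218) and (181,255). The purple look-alikes are outside it at (88,205) and (182,314). The plate is at (297,192), the probe and bracket at (410,238), and the button box at (420,167) with green at (405,166). The jar, fan and tape are at the far side.

```bash
cat >> h.py <<'E'
def blobs(img,lo,hi,amin=8,box=None):
    h=cv2.cvtColor(img,cv2.COLOR_BGR2HSV); m=cv2.inRange(h,np.array(lo),np.array(hi))
    if box: k=np.zeros_like(m); x0,y0,x1,y1=box; k[y0:y1,x0:x1]=255; m&=k
    n,l,s,ce=cv2.connectedComponentsWithStats(m)
    return [(int(s[i,4]),ce[i].round(2).tolist()) for i in range(1,n) if s[i,4]>=amin],l
def tri(ct,pt,cs,ps):
    A=[];b=[]
    for c,p in((ct,pt),(cs,ps)):
        d=ray(c,*p); d/=np.linalg.norm(d); M=np.eye(3)-np.outer(d,d); A.append(M); b.append(M@np.array(c['eye']))
    A=np.vstack(A); b=np.hstack(b); return np.linalg.lstsq(A,b,rcond=None)[0]
E
python3 - <<'E'
from h import *
ct=np.load('pics/top0.npy',allow_pickle=True).item(); cs=np.load('pics/scene0.npy',allow_pickle=True).item()
cols={'red':([0,120,80],[8,255,255]),'yel':([20,120,80],[34,255,255]),'grn':([45,100,60],[85,255,255]),'blu':([105,120,80],[125,255,255])}
P={}
for k,(a,b) in cols.items():
    t=blobs(ct['color'],a,b,8,(258,148,337,234))[0]; s=blobs(cs['color'],a,b,8,(225,215,303,282))[0]
    print(k,t,s)
    p=max(t)[1];q=max(s)[1]; P[k]=tri(ct,p,cs,q); print(' tri',P[k].round(4),'top@.066',onz(ct,*p,.066).round(4),'sc',onz(cs,*q,.066).round(4))
    t=blobs(ct['color'],a,b,30,(380,140,460,195))[0]; s=blobs(cs['color'],a,b,30,(150,310,225,380))[0]
    print('  button',t,s)
g=[(max(t)[1]) for t in [blobs(ct['color'],*cols['grn'],30,(380,140,460,195))[0]]][0]
# white adapters
t,l=blobs(ct['color'],[0,0,110],[180,60,255],60,(122,166,208,274))
for a,c in t:
    print('ad',a,c,onz(ct,*c,.04).round(4))
for i in np.unique(l)[1:]:
    m=(l==i).astype(np.uint8)
    if m.sum()<60: continue
    cn=max(cv2.findContours(m,0,1)[0],key=cv2.contourArea); print(cv2.minAreaRect(cn))
big=cv2.resize(ct['color'][205:275,375:445],(0,0),fx=6,fy=6,interpolation=3)
big2=cv2.resize(cs['color'][250:320,120:200],(0,0),fx=4.5,fy=5,interpolation=3)
cv2.imwrite('pics/brk.png',np.hstack([big,cv2.resize(big2,(360,420))]))
E
```

```text
red [(15, [285.6, 156.4])] [(13, [291.38, 260.23])]
 tri [6.585e-01 2.000e-04 6.390e-02] top@.066 [0.6588 0.0012 0.066 ] sc [ 0.6588 -0.0018  0.066 ]
  button [(439, [418.28, 166.62]), (92, [442.05, 161.76])] [(416, [185.81, 347.71]), (97, [170.48, 351.79])]
yel [(17, [327.12, 172.41])] [(16, [254.0, 273.5])]
 tri [ 0.618  -0.1039  0.0602] top@.066 [ 0.6174 -0.1026  0.066 ] sc [ 0.6204 -0.1067  0.066 ]
  button [] []
grn [(17, [308.18, 223.94])] [(14, [237.5, 233.71])]
 tri [ 0.4875 -0.0535  0.0684] top@.066 [ 0.4881 -0.0531  0.066 ] sc [ 0.4856 -0.053   0.066 ]
  button [(101, [404.84, 165.39])] [(94, [199.77, 324.46])]
blu [(15, [265.87, 207.53])] [(13, [273.46, 221.85])]
 tri [0.5286 0.0511 0.0724] top@.066 [0.5297 0.0516 0.066 ] sc [0.5246 0.0542 0.066 ]
  button [(57, [421.51, 164.79])] [(52, [186.54, 340.38])]
ad 537 [144.12, 215.45] [0.5143 0.3594 0.04  ]
ad 542 [182.69, 217.26] [0.5091 0.262  0.04  ]
ad 555 [180.95, 253.92] [0.4168 0.2652 0.04  ]
((144.19203186035156, 215.8404083251953), (29.862695693969727, 19.375797271728516), 87.1375961303711)
((182.76300048828125, 217.5404510498047), (19.159208297729492, 30.031295776367188), 8.746162414550781)
((180.97059631347656, 254.11767578125), (19.402849197387695, 30.316951751708984), 14.03624439239502)
```

View pics/brk.png

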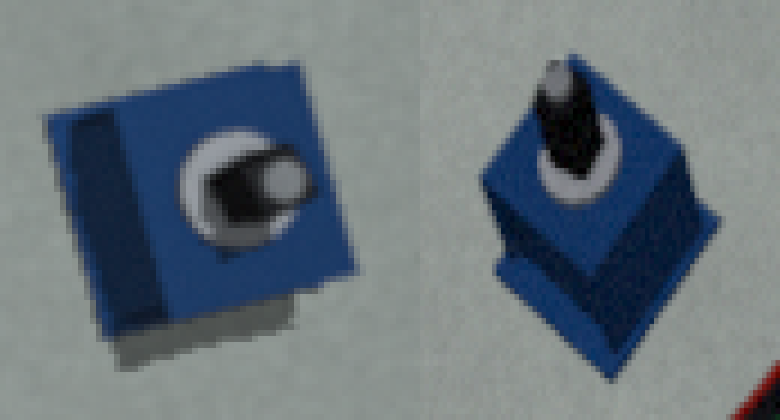

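```bash
cat >> h.py <<'E'
def wrap(a,p): return (a+p/2)%p-p/2
def go(pos,yaw=None,half=True):
    "shift (m) and az (scaled) from measured pose to TCP pos with tool x at yaw(deg); tool vertical"
    s=r.read_state(); q=R.from_quat(s['eef_rot']); d=q.inv().apply(np.array(pos)-s['ee_pos'])
    X=q.as_matrix()[:,0]; cur=np.degrees(np.arctan2(X[1],X[0]))
    y=cur if yaw is None else cur+wrap(yaw-cur,180 if half else 360)
    T=R.from_euler('z',y,degrees=True)*R.from_euler('x',180,degrees=True)
    rv=(q.inv()*T).as_rotvec()/2
    print('t%.1f'%s['time'],'pos',s['ee_pos'].round(4),'yaw %.2f'%cur,'j7 %.2f'%s['joint_positions'][6],'F',s['ft_force'].round(2),'w%.4f'%s['width'],'| x,y,z',d.round(4),'ax,ay,az',rv.round(4))
E
python3 - <<'E'
from h import *
ct=np.load('pics/top0.npy',allow_pickle=True).item(); cs=np.load('pics/scene0.npy',allow_pickle=True).item()
T=lambda x,y:(375+x/6-.4,205+y/6-.4); S=lambda x,y:(120+(x-420)/4.5-.4,250+y/6-.4)
print('collar top',onz(ct,*T(238,188),.086),onz(cs,*S(581,160),.086))
print('cap',onz(ct,*T(286,180),.14),onz(cs,*S(558,82),.14),tri(ct,T(286,180),cs,S(558,82)))
C=[onz(ct,*T(*p),.08) for p in((45,115),(300,65),(357,272),(105,335))]
C2=[onz(cs,*S(*p),.08) for p in((572,55),(685,150),(595,280),(482,180))]
for Q in (C,C2):
    print(np.array(Q).round(4).tolist(),np.mean(Q,0).round(4))
    for i in range(4):
        e=Q[(i+1)%4]-Q[i]; print('  %.1f mm %.1f deg'%(1e3*np.linalg.norm(e),np.degrees(np.arctan2(e[1],e[0]))))
print('green',tri(ct,(404.84,165.39),cs,(199.77,324.46)))
go((.5,.2,.25),75); go((.45,-.2,.25),75)
E
```

```text
collar top [ 0.45560935 -0.30981785  0.086     ] [ 0.45802066 -0.31299622  0.086     ]
cap [ 0.4556084  -0.31277344  0.14      ] [ 0.45169586 -0.31075799  0.14      ] [ 0.45521689 -0.3114881   0.14477712]
[[0.4863, -0.2335, 0.08], [0.5062, -0.339, 0.08], [0.4214, -0.3589, 0.08], [0.3966, -0.2552, 0.08]] [ 0.4526 -0.2966  0.08  ]
  107.3 mm -79.3 deg
  87.1 mm -166.8 deg
  106.6 mm 103.5 deg
  92.3 mm 13.6 deg
[[0.4026, -0.2851, 0.08], [0.4919, -0.2634, 0.08], [0.5107, -0.3392, 0.08], [0.4229, -0.3608, 0.08]] [ 0.457  -0.3121  0.08  ]
  91.9 mm 13.7 deg
  78.1 mm -76.1 deg
  90.4 mm -166.2 deg
  78.4 mm 105.0 deg
green [ 0.63589141 -0.30230869  0.05577096]
t0.1 pos [0.2682 0.5642 0.2218] yaw 64.57 j7 -0.09 F [-0.46 -0.23 -0.4 ] w0.0871 | x,y,z [-0.2294  0.3657 -0.0279] ax,ay,az [-0.      0.0006 -0.091 ]
t0.1 pos [0.2682 0.5642 0.2218] yaw 64.57 j7 -0.09 F [-0.46 -0.23 -0.4 ] w0.0871 | x,y,z [-0.6121  0.4923 -0.0274] ax,ay,az [-0.      0.0006 -0.091 ]
```

```bash
python3 -m crank '[{"x":-0.02,"y":0.033,"z":-0.006,"claw":-1},{"x":-0.04,"y":0.066,"z":-0.012,"claw":-1},{"x":-0.06,"y":0.1,"z":-0.018,"claw":-1},{"x":-0.08,"y":0.132,"z":-0.024,"claw":-1},{"x":-0.1,"y":0.165,"z":-0.03,"claw":-1}]' 20
python3 -m crank '[{"x":-0.02,"y":0.033,"claw":-1},{"x":-0.04,"y":0.066,"claw":-1},{"x":-0.06,"y":0.1,"claw":-1},{"x":-0.08,"y":0.132,"claw":-1},{"x":-0.1,"y":0.165,"claw":-1}]'
python3 -m crank '[{"x":-0.03,"y":0.012,"claw":-1},{"x":-0.06,"y":0.024,"claw":-1},{"x":-0.09,"y":0.036,"claw":-1},{"x":-0.12,"y":0.048,"claw":-1},{"x":-0.152,"y":0.061,"claw":-1}]'
python3 -m crank '[{"x":-0.03,"y":0.012,"claw":-1},{"x":-0.06,"y":0.024,"claw":-1},{"x":-0.09,"y":0.036,"claw":-1},{"x":-0.12,"y":0.048,"claw":-1},{"x":-0.152,"y":0.061,"claw":-1}]'
python3 -m crank '[{"x":-0.03,"y":0.012,"claw":-1},{"x":-0.06,"y":0.024,"claw":-1},{"x":-0.09,"y":0.036,"claw":-1},{"x":-0.12,"y":0.048,"claw":-1},{"x":-0.152,"y":0.061,"claw":-1}]'
python3 -m crank '[{"az":0.05,"claw":-1},{"az":0.1,"claw":-1},{"az":0.15,"claw":-1},{"az":0.2,"claw":-1},{"az":0.22,"claw":-1}]'
python3 -m crank '[{"az":0.05,"claw":-1},{"az":0.1,"claw":-1},{"az":0.15,"claw":-1},{"az":0.2,"claw":-1},{"az":0.22,"claw":-1}]'
python3 -c "
from h import *
go((.4555,-.311,.2),14)"
```

```text
t0.1 pos [0.2682 0.5642 0.2218] yaw 64.57 j7 -0.09 F [-0.46 -0.23 -0.4 ] w0.0871 | x,y,z [-0.7099  0.5449  0.0228] ax,ay,az [3.000e-04 6.000e-04 4.413e-01]schema error: expected keys x, y, z, ax, ay, az, claw
schema error: expected keys x, y, z, ax, ay, az, claw
schema error: expected keys x, y, z, ax, ay, az, claw
schema error: expected keys x, y, z, ax, ay, az, claw
schema error: expected keys x, y, z, ax, ay, az, claw
schema error: expected keys x, y, z, ax, ay, az, claw
schema error: expected keys x, y, z, ax, ay, az, claw
```

```bash
python3 -m crank '[{"x":-0.02,"y":0.033,"z":-0.006,"ax":0,"ay":0,"az":0,"claw":-1},{"x":-0.04,"y":0.066,"z":-0.012,"ax":0,"ay":0,"az":0,"claw":-1},{"x":-0.06,"y":0.1,"z":-0.018,"ax":0,"ay":0,"az":0,"claw":-1},{"x":-0.08,"y":0.132,"z":-0.024,"ax":0,"ay":0,"az":0,"claw":-1},{"x":-0.1,"y":0.165,"z":-0.03,"ax":0,"ay":0,"az":0,"claw":-1}]' 20
python3 -m crank '[{"x":-0.02,"y":0.033,"z":0,"ax":0,"ay":0,"az":0,"claw":-1},{"x":-0.04,"y":0.066,"z":0,"ax":0,"ay":0,"az":0,"claw":-1},{"x":-0.06,"y":0.1,"z":0,"ax":0,"ay":0,"az":0,"claw":-1},{"x":-0.08,"y":0.132,"z":0,"ax":0,"ay":0,"az":0,"claw":-1},{"x":-0.1,"y":0.165,"z":0,"ax":0,"ay":0,"az":0,"claw":-1}]'
python3 -m crank '[{"x":-0.152,"y":0.061,"z":0,"ax":0,"ay":0,"az":0,"claw":-1},{"x":-0.152,"y":0.061,"z":0,"ax":0,"ay":0,"az":0,"claw":-1},{"x":-0.152,"y":0.061,"z":0,"ax":0,"ay":0,"az":0,"claw":-1},{"x":-0.152,"y":0.061,"z":0,"ax":0,"ay":0,"az":0,"claw":-1},{"x":-0.152,"y":0.061,"z":0,"ax":0,"ay":0,"az":0,"claw":-1}]'
python3 -m crank '[{"x":-0.152,"y":0.061,"z":0,"ax":0,"ay":0,"az":0,"claw":-1},{"x":-0.152,"y":0.061,"z":0,"ax":0,"ay":0,"az":0,"claw":-1},{"x":-0.152,"y":0.061,"z":0,"ax":0,"ay":0,"az":0,"claw":-1},{"x":-0.152,"y":0.061,"z":0,"ax":0,"ay":0,"az":0,"claw":-1},{"x":-0.152,"y":0.061,"z":0,"ax":0,"ay":0,"az":0,"claw":-1}]'
python3 -c "
from h import *
go((.4555,-.311,.2),14)"
```

```text
time: 0.52
ee_pos: [0.3749, 0.4015, 0.2525]
eef_rot: [0.845, 0.534, -0.0, -0.0]
ft_force: [1.0, 0.2, 0.5]
width: 0.087
time: 0.93
ee_pos: [0.481, 0.2404, 0.2524]
eef_rot: [0.845, 0.534, -0.0, -0.0]
ft_force: [1.2, 0.7, 0.2]
width: 0.0867
time: 1.35
ee_pos: [0.4702, 0.0704, 0.2527]
eef_rot: [0.848, 0.53, -0.0, 0.001]
ft_force: [0.7, -0.5, 0.7]
width: 0.0871
time: 1.77
ee_pos: [0.4588, -0.0927, 0.2528]
eef_rot: [0.848, 0.53, -0.0, 0.001]
ft_force: [-0.8, -0.1, 0.0]
width: 0.0867
t1.8 pos [ 0.4588 -0.0927  0.2528] yaw 64.01 j7 1.19 F [-0.81 -0.09  0.03] w0.0867 | x,y,z [-0.1976  0.0926  0.0531] ax,ay,az [7.000e-04 3.000e-04 4.364e-01]
```

```bash
python3 -m crank '[{"x":-0.1,"y":0.046,"z":0,"ax":0,"ay":0,"az":0,"claw":-1},{"x":-0.1,"y":0.046,"z":0,"ax":0,"ay":0,"az":0.06,"claw":-1},{"x":-0.198,"y":0.093,"z":0,"ax":0,"ay":0,"az":0.12,"claw":-1},{"x":-0.198,"y":0.093,"z":0,"ax":0,"ay":0,"az":0.18,"claw":-1},{"x":-0.198,"y":0.093,"z":0,"ax":0,"ay":0,"az":0.22,"claw":-1}]'
python3 -m crank '[{"x":0,"y":0,"z":0,"ax":0,"ay":0,"az":0.216,"claw":-1},{"x":0,"y":0,"z":0,"ax":0,"ay":0,"az":0.216,"claw":-1},{"x":0,"y":0,"z":0,"ax":0,"ay":0,"az":0.216,"claw":-1},{"x":0,"y":0,"z":0,"ax":0,"ay":0,"az":0.216,"claw":-1},{"x":0,"y":0,"z":0,"ax":0,"ay":0,"az":0.216,"claw":-1}]'
python3 -c "
from h import *
go((.4555,-.311,.099),14)"
```

```text
time: 2.18
ee_pos: [0.4588, -0.2948, 0.2526]
eef_rot: [0.943, 0.334, 0.0, 0.0]
ft_force: [1.6, 0.2, -0.1]
width: 0.087
time: 2.6
ee_pos: [0.4591, -0.2929, 0.2521]
eef_rot: [0.992, 0.126, -0.0, -0.0]
ft_force: [0.1, -0.1, 0.3]
width: 0.0875
t2.6 pos [ 0.4591 -0.2929  0.2521] yaw 14.45 j7 0.84 F [ 0.09 -0.15  0.33] w0.0875 | x,y,z [-0.0079  0.0167  0.1531] ax,ay,az [-0.0002  0.0003  0.0039]
```

```bash
python3 -m crank '[{"x":-0.008,"y":0.017,"z":0.03,"ax":0,"ay":0,"az":0.004,"claw":-1},{"x":-0.008,"y":0.017,"z":0.06,"ax":0,"ay":0,"az":0.004,"claw":-1},{"x":-0.008,"y":0.017,"z":0.09,"ax":0,"ay":0,"az":0.004,"claw":-1},{"x":-0.008,"y":0.017,"z":0.12,"ax":0,"ay":0,"az":0.004,"claw":-1},{"x":-0.008,"y":0.017,"z":0.152,"ax":0,"ay":0,"az":0.004,"claw":-1}]'
python3 -m crank '[{"x":0,"y":0,"z":0,"ax":0,"ay":0,"az":0,"claw":-0.4},{"x":0,"y":0,"z":0,"ax":0,"ay":0,"az":0,"claw":0},{"x":0,"y":0,"z":0,"ax":0,"ay":0,"az":0,"claw":0.4},{"x":0,"y":0,"z":0,"ax":0,"ay":0,"az":0,"claw":0.7},{"x":0,"y":0,"z":0,"ax":0,"ay":0,"az":0,"claw":1}]' 35
python3 -m crank '[{"x":0,"y":0,"z":0,"ax":0,"ay":0,"az":0,"claw":1},{"x":0,"y":0,"z":0,"ax":0,"ay":0,"az":0,"claw":1},{"x":0,"y":0,"z":0,"ax":0,"ay":0,"az":0,"claw":1},{"x":0,"y":0,"z":0,"ax":0,"ay":0,"az":0,"claw":1},{"x":0,"y":0,"z":0,"ax":0,"ay":0,"az":0,"claw":1}]' 35
python3 -c "
from h import *
go((.4555,-.311,.2),14)
for n in('scene','top'):
    c=snap(n); cv2.imwrite(f'pics/{n}1.png',c['color']); np.save(f'pics/{n}1.npy',c,allow_pickle=True)
a=cv2.imread('pics/top1.png')[170:290,350:470]; b=cv2.imread('pics/scene1.png')[200:320,100:220]
cv2.imwrite('pics/g1.png',cv2.resize(np.hstack([a,b]),(800,400)))
"
```

```text
time: 3.02
ee_pos: [0.4558, -0.3114, 0.0993]
eef_rot: [0.992, 0.125, 0.0, 0.0]
ft_force: [0.4, -0.1, -0.0]
width: 0.0872
time: 3.43
ee_pos: [0.4567, -0.3121, 0.1023]
eef_rot: [0.992, 0.123, 0.001, 0.001]
ft_force: [0.3, -1.1, 0.1]
width: 0.0616
time: 3.85
ee_pos: [0.4556, -0.3115, 0.1005]
eef_rot: [0.992, 0.123, -0.0, -0.0]
ft_force: [-0.8, 0.9, 0.4]
width: 0.0282
t3.9 pos [ 0.4556 -0.3115  0.1005] yaw 14.15 j7 0.98 F [-0.76  0.89  0.38] w0.0282 | x,y,z [ 0.     -0.0006 -0.0995] ax,ay,az [-0.0001  0.      0.0013]
```

View pics/g1.png

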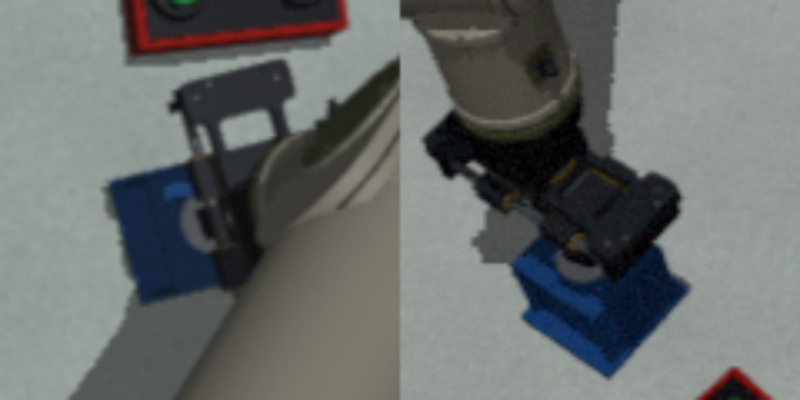

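The gripper is over the probe's grip and still closing (28 mm, the grip is 24 mm), so I'll close fully and then lift.

```bash
python3 -m crank '[{"x":0,"y":0,"z":0,"ax":0,"ay":0,"az":0,"claw":1},{"x":0,"y":0,"z":0,"ax":0,"ay":0,"az":0,"claw":1},{"x":0,"y":0,"z":0,"ax":0,"ay":0,"az":0,"claw":1},{"x":0,"y":0,"z":0,"ax":0,"ay":0,"az":0,"claw":1},{"x":0,"y":0,"z":0,"ax":0,"ay":0,"az":0,"claw":1}]' 35
python3 -c "
from h import *
go((.4555,-.311,.2),14)"
python3 -m crank '[{"x":0,"y":0,"z":-0.005,"ax":0,"ay":0,"az":0,"claw":1},{"x":0,"y":0,"z":-0.03,"ax":0,"ay":0,"az":0,"claw":1},{"x":0,"y":0,"z":-0.06,"ax":0,"ay":0,"az":0,"claw":1},{"x":0,"y":0,"z":-0.09,"ax":0,"ay":0,"az":0,"claw":1},{"x":0,"y":0,"z":-0.12,"ax":0,"ay":0,"az":0,"claw":1}]' 35
python3 -c "
from h import *
go((.658,0,.24),14)
for n in('scene','top'):
    c=snap(n); cv2.imwrite(f'pics/{n}1.png',c['color']); np.save(f'pics/{n}1.npy',c,allow_pickle=True)
a=cv2.imread('pics/top1.png')[170:290,350:470]; b=cv2.imread('pics/scene1.png')[170:290,100:220]
cv2.imwrite('pics/g2.png',cv2.resize(np.hstack([a,b]),(800,400)))
"
```

```text
time: 4.37
ee_pos: [0.4557, -0.3116, 0.1005]
eef_rot: [0.992, 0.123, -0.0, -0.0]
ft_force: [-0.4, -0.2, 0.6]
width: 0.0238
t4.4 pos [ 0.4557 -0.3116  0.1005] yaw 14.15 j7 0.98 F [-0.42 -0.23  0.6 ] w0.0238 | x,y,z [-0.     -0.0006 -0.0995] ax,ay,az [-0.      0.      0.0013]
time: 4.78
ee_pos: [0.4553, -0.3115, 0.222]
eef_rot: [0.992, 0.123, -0.0, -0.0]
ft_force: [0.3, 0.3, -2.2]
width: 0.024
t4.8 pos [ 0.4553 -0.3115  0.222 ] yaw 14.13 j7 0.90 F [ 0.32  0.26 -2.21] w0.0240 | x,y,z [ 0.2727 -0.2526 -0.0181] ax,ay,az [-0.0001  0.0002  0.0012]
```

View pics/g2.png

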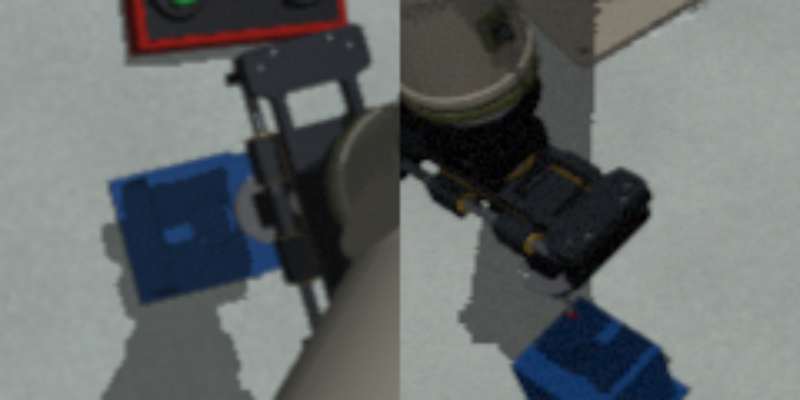

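The probe is lifted; its red tip shows in the scene view at about (573,314) of the crop, beneath the gripper.

```bash
python3 - <<'E'
from h import *
cs=np.load('pics/scene1.npy',allow_pickle=True).item()
b=blobs(cs['color'],[0,110,60],[10,255,255],2,(130,240,180,285))[0]; print(b)
p=max(b)[1]; print(onz(cs,*p,.1405))
E
```

```text
[]Traceback (most recent call last):
  File "<stdin>", line 4, in <module>
ValueError: max() iterable argument is empty
```

```bash
python3 -m crank '[{"x":0.136,"y":-0.126,"z":-0.009,"ax":0,"ay":0,"az":0,"claw":1},{"x":0.136,"y":-0.126,"z":-0.009,"ax":0,"ay":0,"az":0,"claw":1},{"x":0.136,"y":-0.126,"z":-0.009,"ax":0,"ay":0,"az":0,"claw":1},{"x":0.136,"y":-0.126,"z":-0.009,"ax":0,"ay":0,"az":0,"claw":1},{"x":0.136,"y":-0.126,"z":-0.009,"ax":0,"ay":0,"az":0,"claw":1}]' 35
python3 -m crank '[{"x":0.136,"y":-0.126,"z":0,"ax":0,"ay":0,"az":0,"claw":1},{"x":0.136,"y":-0.126,"z":0,"ax":0,"ay":0,"az":0,"claw":1},{"x":0.136,"y":-0.126,"z":0,"ax":0,"ay":0,"az":0,"claw":1},{"x":0.136,"y":-0.126,"z":0,"ax":0,"ay":0,"az":0,"claw":1},{"x":0.136,"y":-0.126,"z":0,"ax":0,"ay":0,"az":0,"claw":1}]' 35
python3 - <<'E'
from h import *
for n in('scene','top'):
    c=snap(n); cv2.imwrite(f'pics/{n}2.png',c['color']); np.save(f'pics/{n}2.npy',c,allow_pickle=True)
go((.6585,0,.166),14)
a=cv2.imread('pics/top2.png')[120:240,230:390]; b=cv2.imread('pics/scene2.png')[190:310,200:360]
cv2.imwrite('pics/g3.png',cv2.resize(np.hstack([a,b]),(800,300),interpolation=3))
E
```

```text
time: 5.3
ee_pos: [0.5592, -0.1497, 0.2287]
eef_rot: [0.992, 0.126, 0.0, -0.001]
ft_force: [0.7, 0.2, -1.8]
width: 0.0239
time: 5.72
ee_pos: [0.6594, 0.0064, 0.2278]
eef_rot: [0.992, 0.126, -0.001, -0.001]
ft_force: [-0.2, 1.4, -1.8]
width: 0.0241
t5.8 pos [0.6588 0.005  0.2274] yaw 14.56 j7 0.35 F [ 0.2   0.57 -2.07] w0.0239 | x,y,z [-0.0014  0.0049  0.0614] ax,ay,az [-0.0007  0.0009  0.0049]
```

View pics/g3.png

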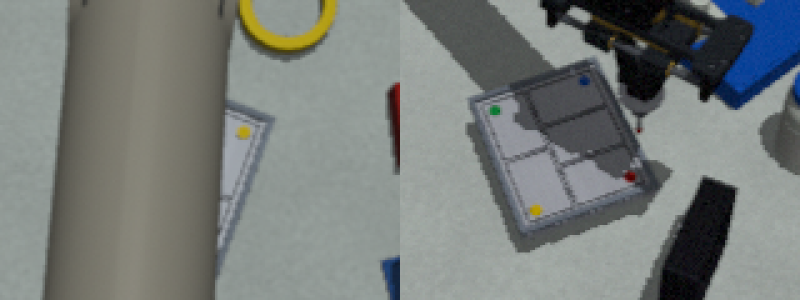

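The scene view shows the red tip at about (295,241), beyond the red dot (291,260); the fan is clear.

```bash
python3 - <<'E'
from h import *
cs=np.load('pics/scene2.npy',allow_pickle=True).item()
b=blobs(cs['color'],[0,90,40],[10,255,255],2,(288,233,302,249))[0]+blobs(cs['color'],[172,90,40],[180,255,255],2,(288,233,302,249))[0]; print(b)
p=max(b)[1] if b else (295.2,241.3)
e=r.read_state()['ee_pos']; q=onz(cs,*p,e[2]-.0855+.004); print(q, q-e)
go((.6585,0,.166),14)
E
```

```text
[(2, [295.0, 241.5])]
[0.65876784 0.00819901 0.145888  ] [-3.32571595e-05  3.16404787e-03 -8.15000000e-02]
t5.8 pos [0.6588 0.005  0.2274] yaw 14.56 j7 0.35 F [ 0.2   0.57 -2.07] w0.0239 | x,y,z [-0.0014  0.0049  0.0614] ax,ay,az [-0.0007  0.0009  0.0049]
```

```bash
python3 -m crank '[{"x":-0.002,"y":0.007,"z":0.03,"ax":-0.001,"ay":0.001,"az":0.005,"claw":1},{"x":-0.002,"y":0.007,"z":0.05,"ax":-0.001,"ay":0.001,"az":0.005,"claw":1},{"x":-0.002,"y":0.007,"z":0.062,"ax":-0.001,"ay":0.001,"az":0.005,"claw":1},{"x":-0.002,"y":0.007,"z":0.066,"ax":-0.001,"ay":0.001,"az":0.005,"claw":1},{"x":-0.002,"y":0.007,"z":0.066,"ax":-0.001,"ay":0.001,"az":0.005,"claw":1}]' 35
python3 - <<'E'
from h import *
go((.6585,-.002,.150),14)
c=snap('scene'); cv2.imwrite('pics/t1.png',cv2.resize(c['color'][215:275,255:325],(700,600),interpolation=3))
E
```

```text
time: 6.23
ee_pos: [0.657, -0.008, 0.1627]
eef_rot: [0.993, 0.118, 0.0, 0.001]
ft_force: [-0.0, -0.1, -1.2]
width: 0.024
t6.2 pos [ 0.657  -0.008   0.1627] yaw 13.57 j7 0.37 F [-0.04 -0.06 -1.23] w0.0240 | x,y,z [ 0.0029 -0.0055  0.0126] ax,ay,az [ 0.0008 -0.0001 -0.0037]
```

View pics/t1.png

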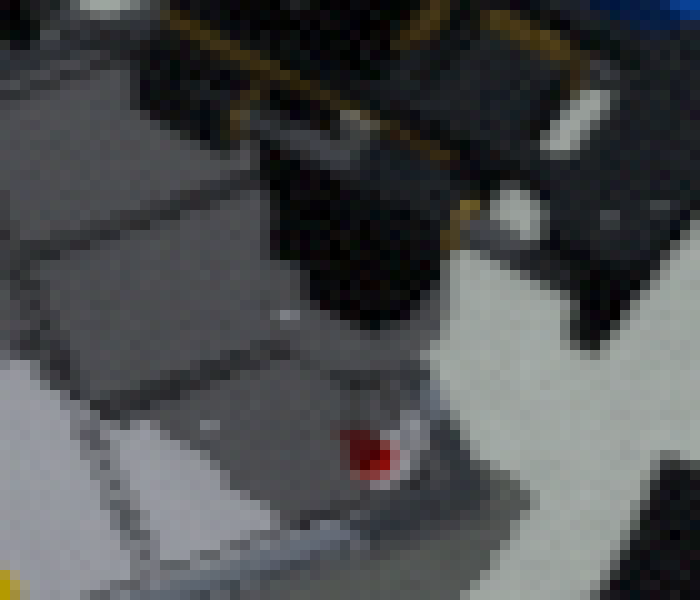

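The tip overlaps the red dot at about (292,260). I'll settle, then correct sideways and approach slowly.

```bash
python3 -m crank '[{"x":0.002,"y":-0.005,"z":0.002,"ax":0,"ay":0,"az":0,"claw":1},{"x":0.002,"y":-0.005,"z":0.002,"ax":0,"ay":0,"az":0,"claw":1},{"x":0.002,"y":-0.005,"z":0.002,"ax":0,"ay":0,"az":0,"claw":1},{"x":0.002,"y":-0.005,"z":0.002,"ax":0,"ay":0,"az":0,"claw":1},{"x":0.002,"y":-0.005,"z":0.002,"ax":0,"ay":0,"az":0,"claw":1}]' 35
python3 - <<'E'
from h import *
go((.6585,-.002,.150),14)
E
python3 -m crank '[{"x":0,"y":0,"z":0.002,"ax":0,"ay":0,"az":0,"claw":1},{"x":0,"y":0,"z":0.004,"ax":0,"ay":0,"az":0,"claw":1},{"x":0,"y":0,"z":0.004,"ax":0,"ay":0,"az":0,"claw":1},{"x":0,"y":0,"z":0.004,"ax":0,"ay":0,"az":0,"claw":1},{"x":0,"y":0,"z":0.004,"ax":0,"ay":0,"az":0,"claw":1}]' 35
python3 - <<'E'
from h import *
go((.6585,-.002,.150),14)
E
```

```text
time: 6.7
ee_pos: [0.6585, -0.0027, 0.1619]
eef_rot: [0.993, 0.118, 0.001, 0.001]
ft_force: [-0.1, -0.6, -1.6]
width: 0.0238
t6.7 pos [ 0.6585 -0.0027  0.1619] yaw 13.58 j7 0.36 F [-0.06 -0.6  -1.59] w0.0238 | x,y,z [ 0.0001 -0.0007  0.0119] ax,ay,az [ 0.001  -0.0013 -0.0037]
time: 7.12
ee_pos: [0.6583, -0.0027, 0.1575]
eef_rot: [0.993, 0.118, 0.001, 0.001]
ft_force: [-0.2, -0.7, -1.5]
width: 0.0239
t7.1 pos [ 0.6583 -0.0027  0.1575] yaw 13.58 j7 0.36 F [-0.22 -0.73 -1.49] w0.0239 | x,y,z [ 0.0003 -0.0007  0.0075] ax,ay,az [ 0.001  -0.001  -0.0037]
```

```bash
python3 -m crank '[{"x":0,"y":0,"z":0.002,"ax":0,"ay":0,"az":0,"claw":1},{"x":0,"y":0,"z":0.004,"ax":0,"ay":0,"az":0,"claw":1},{"x":0,"y":0,"z":0.004,"ax":0,"ay":0,"az":0,"claw":1},{"x":0,"y":0,"z":0.004,"ax":0,"ay":0,"az":0,"claw":1},{"x":0,"y":0,"z":0.004,"ax":0,"ay":0,"az":0,"claw":1}]' | sed -n '1,2p;4p'
for i in 1 2; do python3 -m crank '[{"x":0,"y":0,"z":0.001,"ax":0,"ay":0,"az":0,"claw":1},{"x":0,"y":0,"z":0.002,"ax":0,"ay":0,"az":0,"claw":1},{"x":0,"y":0,"z":0.002,"ax":0,"ay":0,"az":0,"claw":1},{"x":0,"y":0,"z":0.002,"ax":0,"ay":0,"az":0,"claw":1},{"x":0,"y":0,"z":0.002,"ax":0,"ay":0,"az":0,"claw":1}]' | sed -n '1,2p;4p'; done
```

```text
time: 7.53
ee_pos: [0.6584, -0.0027, 0.1535]
ft_force: [1.2, 0.2, -2.2]
time: 7.95
ee_pos: [0.6584, -0.0027, 0.1515]
ft_force: [-0.7, -0.3, -1.4]
time: 8.37
ee_pos: [0.6584, -0.0027, 0.1495]
ft_force: [0.1, 0.1, -2.1]
```

```bash
for i in 1 2 3; do python3 -m crank '[{"x":0,"y":0,"z":0.0005,"ax":0,"ay":0,"az":0,"claw":1},{"x":0,"y":0,"z":0.001,"ax":0,"ay":0,"az":0,"claw":1},{"x":0,"y":0,"z":0.001,"ax":0,"ay":0,"az":0,"claw":1},{"x":0,"y":0,"z":0.001,"ax":0,"ay":0,"az":0,"claw":1},{"x":0,"y":0,"z":0.001,"ax":0,"ay":0,"az":0,"claw":1}]' | sed -n '1,2p;4p'; done
```

```text
time: 8.78
ee_pos: [0.6585, -0.0027, 0.1487]
ft_force: [-0.3, 0.2, -0.2]
time: 9.2
ee_pos: [0.6587, -0.0027, 0.1482]
ft_force: [-0.6, 0.9, 5.0]
time: 9.62
ee_pos: [0.6588, -0.0028, 0.1477]
ft_force: [-1.8, 0.3, 8.5]
```

```bash
python3 -m crank '[{"x":0,"y":0,"z":-0.018,"ax":0,"ay":0,"az":0,"claw":1},{"x":-0.032,"y":0.046,"z":-0.018,"ax":0,"ay":0,"az":0,"claw":1},{"x":-0.064,"y":0.092,"z":-0.018,"ax":0,"ay":0,"az":0,"claw":1},{"x":-0.064,"y":0.092,"z":-0.018,"ax":0,"ay":0,"az":0,"claw":1},{"x":-0.064,"y":0.092,"z":-0.018,"ax":0,"ay":0,"az":0,"claw":1}]' | sed -n '1,2p;4p'
python3 -m crank '[{"x":0,"y":0,"z":0.004,"ax":0,"ay":0,"az":0,"claw":1},{"x":0,"y":0,"z":0.008,"ax":0,"ay":0,"az":0,"claw":1},{"x":0,"y":0,"z":0.012,"ax":0,"ay":0,"az":0,"claw":1},{"x":0,"y":0,"z":0.012,"ax":0,"ay":0,"az":0,"claw":1},{"x":0,"y":0,"z":0.012,"ax":0,"ay":0,"az":0,"claw":1}]' | sed -n '1,2p;4p'
python3 - <<'E'
from h import *
c=snap('scene'); cv2.imwrite('pics/t2.png',cv2.resize(c['color'][230:290,220:290],(350,300),interpolation=3))
go((.618,-.1065,.148),14)
E
```

```text
time: 10.03
ee_pos: [0.6147, -0.1157, 0.165]
ft_force: [-0.9, -1.1, -1.1]
time: 10.45
ee_pos: [0.6178, -0.1059, 0.1518]
ft_force: [0.1, -0.2, -1.7]
t10.5 pos [ 0.6179 -0.1062  0.1522] yaw 13.66 j7 0.53 F [-0.31 -0.44 -1.42] w0.0236 | x,y,z [0.     0.0003 0.0042] ax,ay,az [ 0.0009 -0.0007 -0.003 ]
```

View pics/t2.png

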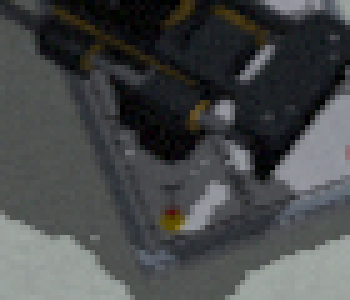

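The red tip at crop (172,212) lies right over the yellow dot at (173,222).

```bash
for i in 1 2; do python3 -m crank '[{"x":0,"y":0,"z":0.001,"ax":0,"ay":0,"az":0,"claw":1},{"x":0,"y":0,"z":0.002,"ax":0,"ay":0,"az":0,"claw":1},{"x":0,"y":0,"z":0.002,"ax":0,"ay":0,"az":0,"claw":1},{"x":0,"y":0,"z":0.002,"ax":0,"ay":0,"az":0,"claw":1},{"x":0,"y":0,"z":0.002,"ax":0,"ay":0,"az":0,"claw":1}]' | sed -n '2p;4p'; done
for i in 1 2 3; do python3 -m crank '[{"x":0,"y":0,"z":0.0005,"ax":0,"ay":0,"az":0,"claw":1},{"x":0,"y":0,"z":0.001,"ax":0,"ay":0,"az":0,"claw":1},{"x":0,"y":0,"z":0.001,"ax":0,"ay":0,"az":0,"claw":1},{"x":0,"y":0,"z":0.001,"ax":0,"ay":0,"az":0,"claw":1},{"x":0,"y":0,"z":0.001,"ax":0,"ay":0,"az":0,"claw":1}]' | sed -n '2p;4p'; done
```

```text
ee_pos: [0.6178, -0.1072, 0.1506]
ft_force: [-0.2, 0.3, -1.4]
ee_pos: [0.6178, -0.1072, 0.1486]
ft_force: [-0.3, -0.5, -1.8]
ee_pos: [0.6178, -0.1071, 0.1476]
ft_force: [-0.6, 0.5, -0.5]
ee_pos: [0.6178, -0.1071, 0.1466]
ft_force: [-0.4, 0.3, -1.7]
ee_pos: [0.6178, -0.1071, 0.1456]
ft_force: [-0.4, 0.8, -1.5]
```

```bash
for i in 1 2 ; do python3 -m crank '[{"x":0,"y":0,"z":0.0005,"ax":0,"ay":0,"az":0,"claw":1},{"x":0,"y":0,"z":0.001,"ax":0,"ay":0,"az":0,"claw":1},{"x":0,"y":0,"z":0.001,"ax":0,"ay":0,"az":0,"claw":1},{"x":0,"y":0,"z":0.001,"ax":0,"ay":0,"az":0,"claw":1},{"x":0,"y":0,"z":0.001,"ax":0,"ay":0,"az":0,"claw":1}]' | sed -n '2p;4p'; done
```

```text
ee_pos: [0.6179, -0.1071, 0.1448]
ft_force: [-0.9, 0.7, 1.4]
ee_pos: [0.6181, -0.1072, 0.1442]
ft_force: [-2.0, -0.0, 6.2]
```

```bash
python3 -m crank '[{"x":0,"y":0,"z":-0.026,"ax":0,"ay":0,"az":0,"claw":1},{"x":-0.03,"y":-0.02,"z":-0.026,"ax":0,"ay":0,"az":0,"claw":1},{"x":-0.06,"y":-0.04,"z":-0.026,"ax":0,"ay":0,"az":0,"claw":1},{"x":-0.09,"y":-0.06,"z":-0.026,"ax":0,"ay":0,"az":0,"claw":1},{"x":-0.115,"y":-0.08,"z":-0.026,"ax":0,"ay":0,"az":0,"claw":1}]' | sed -n '2p;4p'
python3 -m crank '[{"x":0,"y":0,"z":0.004,"ax":0,"ay":0,"az":0,"claw":1},{"x":0,"y":0,"z":0.008,"ax":0,"ay":0,"az":0,"claw":1},{"x":0,"y":0,"z":0.012,"ax":0,"ay":0,"az":0,"claw":1},{"x":0,"y":0,"z":0.012,"ax":0,"ay":0,"az":0,"claw":1},{"x":0,"y":0,"z":0.012,"ax":0,"ay":0,"az":0,"claw":1}]' | sed -n '2p;4p'
for i in 1 2; do python3 -m crank '[{"x":0,"y":0,"z":0.0005,"ax":0,"ay":0,"az":0,"claw":1},{"x":0,"y":0,"z":0.001,"ax":0,"ay":0,"az":0,"claw":1},{"x":0,"y":0,"z":0.001,"ax":0,"ay":0,"az":0,"claw":1},{"x":0,"y":0,"z":0.001,"ax":0,"ay":0,"az":0,"claw":1},{"x":0,"y":0,"z":0.001,"ax":0,"ay":0,"az":0,"claw":1}]' | sed -n '2p;4p'; done
python3 - <<'E'
from h import *
go((.4875,-.0565,.154),14)
c=snap('scene'); cv2.imwrite('pics/t3.png',cv2.resize(c['color'][200:260,205:275],(350,300),interpolation=3))
E
```

```text
ee_pos: [0.4849, -0.0563, 0.1683]
ft_force: [0.0, 0.3, -0.7]
ee_pos: [0.4876, -0.057, 0.1567]
ft_force: [0.1, 0.3, -1.8]
ee_pos: [0.4873, -0.0564, 0.1562]
ft_force: [-0.7, 0.1, -1.0]
ee_pos: [0.4872, -0.0564, 0.1552]
ft_force: [0.6, -0.4, -1.8]
t15.1 pos [ 0.4872 -0.0564  0.1552] yaw 13.58 j7 0.31 F [ 0.64 -0.43 -1.79] w0.0240 | x,y,z [0.0002 0.0002 0.0012] ax,ay,az [ 0.001  -0.001  -0.0037]
```

View pics/t3.png

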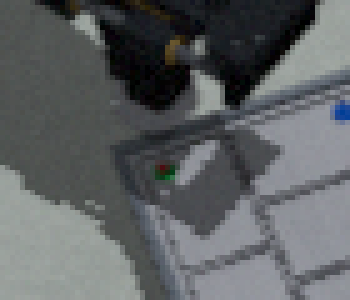

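The tip sits on the green dot in the image, at crop (163,171).

```bash
for i in 1 2 3; do python3 -m crank '[{"x":0,"y":0,"z":0.0005,"ax":0,"ay":0,"az":0,"claw":1},{"x":0,"y":0,"z":0.001,"ax":0,"ay":0,"az":0,"claw":1},{"x":0,"y":0,"z":0.001,"ax":0,"ay":0,"az":0,"claw":1},{"x":0,"y":0,"z":0.001,"ax":0,"ay":0,"az":0,"claw":1},{"x":0,"y":0,"z":0.001,"ax":0,"ay":0,"az":0,"claw":1}]' | sed -n '2p;4p'; done
```

```text
ee_pos: [0.4872, -0.0564, 0.1542]
ft_force: [0.8, -0.0, -2.0]
ee_pos: [0.4873, -0.0564, 0.1532]
ft_force: [-0.4, -0.8, 0.4]
ee_pos: [0.4874, -0.0564, 0.1526]
ft_force: [-1.6, 0.2, 5.2]
```

```bash
python3 -m crank '[{"x":0,"y":0,"z":-0.02,"ax":0,"ay":0,"az":0,"claw":1},{"x":0.02,"y":-0.03,"z":-0.02,"ax":0,"ay":0,"az":0,"claw":1},{"x":0.04,"y":-0.06,"z":-0.02,"ax":0,"ay":0,"az":0,"claw":1},{"x":0.065,"y":-0.092,"z":-0.02,"ax":0,"ay":0,"az":0,"claw":1},{"x":0.065,"y":-0.092,"z":-0.02,"ax":0,"ay":0,"az":0,"claw":1}]' | sed -n '2p;4p'
python3 -m crank '[{"x":0,"y":0,"z":0.004,"ax":0,"ay":0,"az":0,"claw":1},{"x":0,"y":0,"z":0.008,"ax":0,"ay":0,"az":0,"claw":1},{"x":0,"y":0,"z":0.012,"ax":0,"ay":0,"az":0,"claw":1},{"x":0,"y":0,"z":0.012,"ax":0,"ay":0,"az":0,"claw":1},{"x":0,"y":0,"z":0.012,"ax":0,"ay":0,"az":0,"claw":1}]' | sed -n '2p;4p'
for i in 1 2 3; do python3 -m crank '[{"x":0,"y":0,"z":0.0005,"ax":0,"ay":0,"az":0,"claw":1},{"x":0,"y":0,"z":0.001,"ax":0,"ay":0,"az":0,"claw":1},{"x":0,"y":0,"z":0.001,"ax":0,"ay":0,"az":0,"claw":1},{"x":0,"y":0,"z":0.001,"ax":0,"ay":0,"az":0,"claw":1},{"x":0,"y":0,"z":0.001,"ax":0,"ay":0,"az":0,"claw":1}]' | sed -n '2p;4p'; done
python3 - <<'E'
from h import *
go((.5286,.048,.157),14)
E
```

```text
ee_pos: [0.5302, 0.0572, 0.1716]
ft_force: [-0.3, 1.7, -2.9]
ee_pos: [0.5284, 0.0473, 0.1598]
ft_force: [-0.3, -0.1, -0.4]
ee_pos: [0.5288, 0.0483, 0.1593]
ft_force: [0.7, 0.6, -1.5]
ee_pos: [0.5288, 0.0483, 0.1581]
ft_force: [-0.4, 0.1, -1.8]
ee_pos: [0.5288, 0.0484, 0.1572]
ft_force: [1.0, 0.5, -0.8]
t18.5 pos [0.5288 0.0484 0.1572] yaw 13.58 j7 0.15 F [ 1.04  0.54 -0.8 ] w0.0238 | x,y,z [-0.0003  0.0003  0.0002] ax,ay,az [ 0.001  -0.0011 -0.0037]
```

```bash
for i in 1 2; do python3 -m crank '[{"x":0,"y":0,"z":0.0005,"ax":0,"ay":0,"az":0,"claw":1},{"x":0,"y":0,"z":0.001,"ax":0,"ay":0,"az":0,"claw":1},{"x":0,"y":0,"z":0.001,"ax":0,"ay":0,"az":0,"claw":1},{"x":0,"y":0,"z":0.001,"ax":0,"ay":0,"az":0,"claw":1},{"x":0,"y":0,"z":0.001,"ax":0,"ay":0,"az":0,"claw":1}]' | sed -n '2p;4p'; done
```

```text
ee_pos: [0.529, 0.0484, 0.1565]
ft_force: [-1.6, 0.2, 4.9]
ee_pos: [0.5291, 0.0485, 0.156]
ft_force: [-2.5, 1.2, 10.2]
```

```bash
python3 -m crank '[{"x":0,"y":0,"z":-0.014,"ax":0,"ay":0,"az":0,"claw":1},{"x":-0.02,"y":0.02,"z":-0.014,"ax":0,"ay":0,"az":0,"claw":1},{"x":-0.041,"y":0.04,"z":-0.014,"ax":0,"ay":0,"az":0,"claw":1},{"x":-0.041,"y":0.04,"z":-0.014,"ax":0,"ay":0,"az":0,"claw":1},{"x":-0.041,"y":0.04,"z":-0.01,"ax":0,"ay":0,"az":0,"claw":1}]' | sed -n '2p;4p'
python3 -m crank '[{"x":0,"y":0,"z":0.002,"ax":0,"ay":0,"az":0,"claw":1},{"x":0,"y":0,"z":0.005,"ax":0,"ay":0,"az":0,"claw":1},{"x":0,"y":0,"z":0.007,"ax":0,"ay":0,"az":0,"claw":1},{"x":0,"y":0,"z":0.008,"ax":0,"ay":0,"az":0,"claw":1},{"x":0,"y":0,"z":0.008,"ax":0,"ay":0,"az":0,"claw":1}]' | sed -n '2p;4p'
for i in 1 2 3; do python3 -m crank '[{"x":0,"y":0,"z":0.0005,"ax":0,"ay":0,"az":0,"claw":1},{"x":0,"y":0,"z":0.001,"ax":0,"ay":0,"az":0,"claw":1},{"x":0,"y":0,"z":0.001,"ax":0,"ay":0,"az":0,"claw":1},{"x":0,"y":0,"z":0.001,"ax":0,"ay":0,"az":0,"claw":1},{"x":0,"y":0,"z":0.001,"ax":0,"ay":0,"az":0,"claw":1}]' | sed -n '2p;4p'; done
python3 - <<'E'
from h import *
go((.4986,-.0002,.1511),13.6)
E
```

```text
ee_pos: [0.498, -0.0015, 0.1654]
ft_force: [0.0, 0.6, -1.8]
ee_pos: [0.4983, 0.0001, 0.1567]
ft_force: [-0.6, 0.4, -1.8]
ee_pos: [0.4984, -0.0002, 0.1562]
ft_force: [-0.2, 0.2, -1.2]
ee_pos: [0.4984, -0.0001, 0.1554]
ft_force: [-1.4, -0.0, 3.2]
ee_pos: [0.4986, -0.0001, 0.1548]
ft_force: [-2.9, -0.1, 9.3]
t21.4 pos [ 4.986e-01 -1.000e-04  1.548e-01] yaw 13.58 j7 0.20 F [-2.91 -0.06  9.27] w0.0238 | x,y,z [-0.      0.0001  0.0037] ax,ay,az [ 0.0008 -0.0014 -0.0002]
```

```bash
for i in 1 2; do python3 -m crank '[{"x":0,"y":0,"z":0.0005,"ax":0,"ay":0,"az":0,"claw":1},{"x":0,"y":0,"z":0.001,"ax":0,"ay":0,"az":0,"claw":1},{"x":0,"y":0,"z":0.0015,"ax":0,"ay":0,"az":0,"claw":1},{"x":0,"y":0,"z":0.0015,"ax":0,"ay":0,"az":0,"claw":1},{"x":0,"y":0,"z":0.0015,"ax":0,"ay":0,"az":0,"claw":1}]' | sed -n '2p;4p'; done
```

```text
ee_pos: [0.4984, 0.0001, 0.1535]
ft_force: [-4.3, 1.1, 13.4]
ee_pos: [0.4981, 0.0002, 0.1519]
ft_force: [-6.2, 1.3, 12.2]
```

```bash
python3 -m crank '[{"x":0,"y":0,"z":0.0005,"ax":0,"ay":0,"az":0,"claw":1},{"x":0,"y":0,"z":0.0008,"ax":0,"ay":0,"az":0,"claw":1},{"x":0,"y":0,"z":0.0008,"ax":0,"ay":0,"az":0,"claw":1},{"x":0,"y":0,"z":0.0008,"ax":0,"ay":0,"az":0,"claw":1},{"x":0,"y":0,"z":0.0008,"ax":0,"ay":0,"az":0,"claw":1}]' | sed -n '2p;4p'
python3 - <<'E'
from h import *
go((.5979,.0342,.16),13.6)
E
```

```text
ee_pos: [0.4979, 0.0003, 0.151]
ft_force: [-6.2, 1.8, 12.4]
t22.6 pos [4.979e-01 3.000e-04 1.510e-01] yaw 13.59 j7 0.21 F [-6.25  1.76 12.4 ] w0.0237 | x,y,z [ 0.1051 -0.0095 -0.0089] ax,ay,az [ 0.0003 -0.0007 -0.0001]
```

```bash
python3 -m crank '[{"x":0,"y":0,"z":-0.018,"ax":0,"ay":0,"az":0,"claw":1},{"x":0.035,"y":-0.003,"z":-0.018,"ax":0,"ay":0,"az":0,"claw":1},{"x":0.07,"y":-0.006,"z":-0.018,"ax":0,"ay":0,"az":0,"claw":1},{"x":0.105,"y":-0.009,"z":-0.018,"ax":0,"ay":0,"az":0,"claw":1},{"x":0.105,"y":-0.009,"z":-0.014,"ax":0,"ay":0,"az":0,"claw":1}]' | sed -n '2p;4p'
python3 -m crank '[{"x":0,"y":0,"z":0.002,"ax":0,"ay":0,"az":0,"claw":1},{"x":0,"y":0,"z":0.004,"ax":0,"ay":0,"az":0,"claw":1},{"x":0,"y":0,"z":0.007,"ax":0,"ay":0,"az":0,"claw":1},{"x":0,"y":0,"z":0.007,"ax":0,"ay":0,"az":0,"claw":1},{"x":0,"y":0,"z":0.007,"ax":0,"ay":0,"az":0,"claw":1}]' | sed -n '2p;4p'
for i in 1 2 3; do python3 -m crank '[{"x":0,"y":0,"z":0.0005,"ax":0,"ay":0,"az":0,"claw":1},{"x":0,"y":0,"z":0.001,"ax":0,"ay":0,"az":0,"claw":1},{"x":0,"y":0,"z":0.001,"ax":0,"ay":0,"az":0,"claw":1},{"x":0,"y":0,"z":0.001,"ax":0,"ay":0,"az":0,"claw":1},{"x":0,"y":0,"z":0.001,"ax":0,"ay":0,"az":0,"claw":1}]' | sed -n '2p;4p'; done
python3 - <<'E'
from h import *
go((.5979,.0342,.1511),13.6)
E
```

```text
ee_pos: [0.6024, 0.0368, 0.1631]
ft_force: [-0.5, 1.4, -2.0]
ee_pos: [0.5977, 0.0329, 0.1578]
ft_force: [0.3, -0.3, -0.3]
ee_pos: [0.5983, 0.0332, 0.1566]
ft_force: [0.6, -0.6, -0.2]
ee_pos: [0.5983, 0.0332, 0.1555]
ft_force: [-0.0, 0.5, -1.4]
ee_pos: [0.5983, 0.0332, 0.1545]
ft_force: [0.0, 0.5, -1.3]
t24.7 pos [0.5983 0.0332 0.1545] yaw 13.58 j7 0.26 F [ 0.04  0.48 -1.35] w0.0237 | x,y,z [-0.0001 -0.001   0.0034] ax,ay,az [ 0.001  -0.001  -0.0002]
```

```bash
for i in 1 2 3 4; do python3 -m crank '[{"x":0,"y":0,"z":0.0005,"ax":0,"ay":0,"az":0,"claw":1},{"x":0,"y":0,"z":0.001,"ax":0,"ay":0,"az":0,"claw":1},{"x":0,"y":0,"z":0.001,"ax":0,"ay":0,"az":0,"claw":1},{"x":0,"y":0,"z":0.001,"ax":0,"ay":0,"az":0,"claw":1},{"x":0,"y":0,"z":0.001,"ax":0,"ay":0,"az":0,"claw":1}]' | sed -n '2p;4p'; done
```

```text
ee_pos: [0.5983, 0.0332, 0.1536]
ft_force: [-0.0, -0.0, -0.7]
ee_pos: [0.5985, 0.0333, 0.1529]
ft_force: [-0.2, 1.0, 4.4]
ee_pos: [0.5987, 0.0333, 0.1525]
ft_force: [-2.0, 0.1, 9.5]
ee_pos: [0.5989, 0.0334, 0.1519]
ft_force: [-2.6, 0.5, 12.9]
```

```bash
python3 -m crank '[{"x":0,"y":0,"z":0.0005,"ax":0,"ay":0,"az":0,"claw":1},{"x":0,"y":0,"z":0.001,"ax":0,"ay":0,"az":0,"claw":1},{"x":0,"y":0,"z":0.001,"ax":0,"ay":0,"az":0,"claw":1},{"x":0,"y":0,"z":0.001,"ax":0,"ay":0,"az":0,"claw":1},{"x":0,"y":0,"z":0.001,"ax":0,"ay":0,"az":0,"claw":1}]' | sed -n '2p;4p'
```

```text
ee_pos: [0.599, 0.0336, 0.151]
ft_force: [-3.1, 0.8, 13.3]
```

```bash
python3 -m crank '[{"x":0,"y":0,"z":-0.018,"ax":0,"ay":0,"az":0,"claw":1},{"x":-0.004,"y":0.035,"z":-0.018,"ax":0,"ay":0,"az":0,"claw":1},{"x":-0.008,"y":0.07,"z":-0.018,"ax":0,"ay":0,"az":0,"claw":1},{"x":-0.012,"y":0.105,"z":-0.018,"ax":0,"ay":0,"az":0,"claw":1},{"x":-0.015,"y":0.14,"z":-0.014,"ax":0,"ay":0,"az":0,"claw":1}]' | sed -n '2p;4p'
python3 -m crank '[{"x":0,"y":0,"z":0.002,"ax":0,"ay":0,"az":0,"claw":1},{"x":0,"y":0,"z":0.004,"ax":0,"ay":0,"az":0,"claw":1},{"x":0,"y":0,"z":0.007,"ax":0,"ay":0,"az":0,"claw":1},{"x":0,"y":0,"z":0.009,"ax":0,"ay":0,"az":0,"claw":1},{"x":0,"y":0,"z":0.009,"ax":0,"ay":0,"az":0,"claw":1}]' | sed -n '2p;4p'
for i in 1 2 3; do python3 -m crank '[{"x":0,"y":0,"z":0.0005,"ax":0,"ay":0,"az":0,"claw":1},{"x":0,"y":0,"z":0.001,"ax":0,"ay":0,"az":0,"claw":1},{"x":0,"y":0,"z":0.001,"ax":0,"ay":0,"az":0,"claw":1},{"x":0,"y":0,"z":0.001,"ax":0,"ay":0,"az":0,"claw":1},{"x":0,"y":0,"z":0.001,"ax":0,"ay":0,"az":0,"claw":1}]' | sed -n '2p;4p'; done
```

```text
ee_pos: [0.6166, -0.1078, 0.164]
ft_force: [0.8, -1.2, -1.2]
ee_pos: [0.6163, -0.1047, 0.1539]
ft_force: [0.2, -0.7, -1.6]
ee_pos: [0.6166, -0.1063, 0.1539]
ft_force: [-1.0, -1.4, -1.0]
ee_pos: [0.6166, -0.1064, 0.1528]
ft_force: [-0.4, 0.1, -1.5]
ee_pos: [0.6166, -0.1064, 0.1518]
ft_force: [-0.2, -0.2, -1.9]
```

```bash
for i in 1 2; do python3 -m crank '[{"x":0,"y":0,"z":0.0003,"ax":0,"ay":0,"az":0,"claw":1},{"x":0,"y":0,"z":0.0006,"ax":0,"ay":0,"az":0,"claw":1},{"x":0,"y":0,"z":0.0006,"ax":0,"ay":0,"az":0,"claw":1},{"x":0,"y":0,"z":0.0006,"ax":0,"ay":0,"az":0,"claw":1},{"x":0,"y":0,"z":0.0006,"ax":0,"ay":0,"az":0,"claw":1}]' | sed -n '2p;4p'; done
```

```text
ee_pos: [0.6166, -0.1064, 0.1511]
ft_force: [-0.0, 0.2, -1.7]
ee_pos: [0.6166, -0.1064, 0.1505]
ft_force: [-0.0, 0.2, -2.0]
```

```bash
for i in 1 2 3; do python3 -m crank '[{"x":0,"y":0,"z":0.0003,"ax":0,"ay":0,"az":0,"claw":1},{"x":0,"y":0,"z":0.0006,"ax":0,"ay":0,"az":0,"claw":1},{"x":0,"y":0,"z":0.0006,"ax":0,"ay":0,"az":0,"claw":1},{"x":0,"y":0,"z":0.0006,"ax":0,"ay":0,"az":0,"claw":1},{"x":0,"y":0,"z":0.0006,"ax":0,"ay":0,"az":0,"claw":1}]' | sed -n '2p;4p'; done
```

```text
ee_pos: [0.6166, -0.1064, 0.15]
ft_force: [0.6, 0.7, -0.7]
ee_pos: [0.6166, -0.1064, 0.1494]
ft_force: [-0.1, -1.0, -1.0]
ee_pos: [0.6167, -0.1064, 0.149]
ft_force: [-0.6, -1.2, 2.3]
```

```bash
python3 -m crank '[{"x":0,"y":0,"z":-0.016,"ax":0,"ay":0,"az":0,"claw":1},{"x":-0.01,"y":-0.035,"z":-0.016,"ax":0,"ay":0,"az":0,"claw":1},{"x":-0.02,"y":-0.07,"z":-0.016,"ax":0,"ay":0,"az":0,"claw":1},{"x":-0.03,"y":-0.105,"z":-0.016,"ax":0,"ay":0,"az":0,"claw":1},{"x":-0.04,"y":-0.138,"z":-0.016,"ax":0,"ay":0,"az":0,"claw":1}]' | sed -n '2p;4p'
python3 -m crank '[{"x":-0.01,"y":-0.033,"z":0.002,"ax":0,"ay":0,"az":0,"claw":1},{"x":-0.01,"y":-0.033,"z":0.004,"ax":0,"ay":0,"az":0,"claw":1},{"x":-0.01,"y":-0.033,"z":0.007,"ax":0,"ay":0,"az":0,"claw":1},{"x":-0.01,"y":-0.033,"z":0.009,"ax":0,"ay":0,"az":0,"claw":1},{"x":-0.01,"y":-0.033,"z":0.009,"ax":0,"ay":0,"az":0,"claw":1}]' | sed -n '2p;4p'
for i in 1 2 3; do python3 -m crank '[{"x":0,"y":0,"z":0.0005,"ax":0,"ay":0,"az":0,"claw":1},{"x":0,"y":0,"z":0.001,"ax":0,"ay":0,"az":0,"claw":1},{"x":0,"y":0,"z":0.001,"ax":0,"ay":0,"az":0,"claw":1},{"x":0,"y":0,"z":0.001,"ax":0,"ay":0,"az":0,"claw":1},{"x":0,"y":0,"z":0.001,"ax":0,"ay":0,"az":0,"claw":1}]' | sed -n '2p;4p'; done
```

```text
ee_pos: [0.544, 0.0199, 0.164]
ft_force: [0.9, 0.4, -1.3]
ee_pos: [0.5279, 0.0468, 0.1548]
ft_force: [0.2, -0.1, -0.8]
ee_pos: [0.5279, 0.0478, 0.1544]
ft_force: [-0.1, -0.0, -1.7]
ee_pos: [0.5278, 0.0481, 0.1534]
ft_force: [-0.2, 0.4, -0.9]
ee_pos: [0.528, 0.0482, 0.1526]
ft_force: [-0.8, -0.2, 3.3]
```

```bash
python3 -m crank '[{"x":0,"y":0,"z":-0.01,"ax":0,"ay":0,"az":0,"claw":1},{"x":-0.02,"y":0.02,"z":-0.01,"ax":0,"ay":0,"az":0,"claw":1},{"x":-0.04,"y":0.04,"z":-0.01,"ax":0,"ay":0,"az":0,"claw":1},{"x":-0.04,"y":0.04,"z":-0.01,"ax":0,"ay":0,"az":0,"claw":1},{"x":-0.04,"y":0.04,"z":-0.004,"ax":0,"ay":0,"az":0,"claw":1}]' | sed -n '2p;4p'
python3 -m crank '[{"x":0,"y":0,"z":0.001,"ax":0,"ay":0,"az":0,"claw":1},{"x":0,"y":0,"z":0.002,"ax":0,"ay":0,"az":0,"claw":1},{"x":0,"y":0,"z":0.002,"ax":0,"ay":0,"az":0,"claw":1},{"x":0,"y":0,"z":0.002,"ax":0,"ay":0,"az":0,"claw":1},{"x":0,"y":0,"z":0.002,"ax":0,"ay":0,"az":0,"claw":1}]' | sed -n '2p;4p'
for i in 1 2 3; do python3 -m crank '[{"x":0,"y":0,"z":0.0005,"ax":0,"ay":0,"az":0,"claw":1},{"x":0,"y":0,"z":0.001,"ax":0,"ay":0,"az":0,"claw":1},{"x":0,"y":0,"z":0.001,"ax":0,"ay":0,"az":0,"claw":1},{"x":0,"y":0,"z":0.001,"ax":0,"ay":0,"az":0,"claw":1},{"x":0,"y":0,"z":0.001,"ax":0,"ay":0,"az":0,"claw":1}]' | sed -n '2p;4p'; done
```

```text
ee_pos: [0.4986, -0.0013, 0.1577]
ft_force: [0.8, 0.3, -0.8]
ee_pos: [0.4985, 0.0002, 0.1543]
ft_force: [-0.3, -0.4, -1.6]
ee_pos: [0.4983, -0.0002, 0.1534]
ft_force: [0.7, 0.1, -1.0]
ee_pos: [0.4984, -0.0002, 0.1524]
ft_force: [0.7, 0.3, -0.6]
ee_pos: [0.4985, -0.0001, 0.1517]
ft_force: [-2.1, 0.1, 6.1]
```

```bash
python3 -m crank '[{"x":0,"y":0,"z":0.0005,"ax":0,"ay":0,"az":0,"claw":1},{"x":0,"y":0,"z":0.001,"ax":0,"ay":0,"az":0,"claw":1},{"x":0,"y":0,"z":0.0015,"ax":0,"ay":0,"az":0,"claw":1},{"x":0,"y":0,"z":0.0018,"ax":0,"ay":0,"az":0,"claw":1},{"x":0,"y":0,"z":0.0018,"ax":0,"ay":0,"az":0,"claw":1}]' | sed -n '2p;4p'
```

```text
ee_pos: [0.4985, 0.0, 0.1504]
ft_force: [-3.3, 0.1, 12.5]
```

```bash
python3 -m crank '[{"x":0,"y":0,"z":0.0003,"ax":0,"ay":0,"az":0,"claw":1},{"x":0,"y":0,"z":0.0003,"ax":0,"ay":0,"az":0,"claw":1},{"x":0,"y":0,"z":0.0003,"ax":0,"ay":0,"az":0,"claw":1},{"x":0,"y":0,"z":0.0003,"ax":0,"ay":0,"az":0,"claw":1},{"x":0,"y":0,"z":0.0003,"ax":0,"ay":0,"az":0,"claw":1}]' | sed -n '2p;4p'
python3 -m crank '[{"x":0,"y":0,"z":-0.018,"ax":0,"ay":0,"az":0,"claw":1},{"x":0.035,"y":-0.003,"z":-0.018,"ax":0,"ay":0,"az":0,"claw":1},{"x":0.07,"y":-0.006,"z":-0.018,"ax":0,"ay":0,"az":0,"claw":1},{"x":0.105,"y":-0.01,"z":-0.018,"ax":0,"ay":0,"az":0,"claw":1},{"x":0.105,"y":-0.01,"z":-0.014,"ax":0,"ay":0,"az":0,"claw":1}]' | sed -n '2p;4p'
python3 -m crank '[{"x":0,"y":0,"z":0.002,"ax":0,"ay":0,"az":0,"claw":1},{"x":0,"y":0,"z":0.004,"ax":0,"ay":0,"az":0,"claw":1},{"x":0,"y":0,"z":0.007,"ax":0,"ay":0,"az":0,"claw":1},{"x":0,"y":0,"z":0.008,"ax":0,"ay":0,"az":0,"claw":1},{"x":0,"y":0,"z":0.008,"ax":0,"ay":0,"az":0,"claw":1}]' | sed -n '2p;4p'
for i in 1 2 3; do python3 -m crank '[{"x":0,"y":0,"z":0.0005,"ax":0,"ay":0,"az":0,"claw":1},{"x":0,"y":0,"z":0.001,"ax":0,"ay":0,"az":0,"claw":1},{"x":0,"y":0,"z":0.001,"ax":0,"ay":0,"az":0,"claw":1},{"x":0,"y":0,"z":0.001,"ax":0,"ay":0,"az":0,"claw":1},{"x":0,"y":0,"z":0.001,"ax":0,"ay":0,"az":0,"claw":1}]' | sed -n '2p;4p'; done
```

```text
ee_pos: [0.4985, 0.0, 0.1501]
ft_force: [-4.1, -0.9, 12.2]
ee_pos: [0.6022, 0.038, 0.162]
ft_force: [-1.7, 1.6, -2.1]
ee_pos: [0.5974, 0.0339, 0.1556]
ft_force: [-0.5, -0.1, -1.5]
ee_pos: [0.598, 0.0342, 0.1545]
ft_force: [0.3, -0.2, -1.0]
ee_pos: [0.5981, 0.0342, 0.1534]
ft_force: [0.0, 0.1, -1.6]
ee_pos: [0.5981, 0.0342, 0.1525]
ft_force: [-0.4, -0.8, -0.4]
```

```bash
python3 -m crank '[{"x":0,"y":0,"z":0.0008,"ax":0,"ay":0,"az":0,"claw":1},{"x":0,"y":0,"z":0.0016,"ax":0,"ay":0,"az":0,"claw":1},{"x":0,"y":0,"z":0.0024,"ax":0,"ay":0,"az":0,"claw":1},{"x":0,"y":0,"z":0.003,"ax":0,"ay":0,"az":0,"claw":1},{"x":0,"y":0,"z":0.003,"ax":0,"ay":0,"az":0,"claw":1}]' | sed -n '2p;4p'
python3 -m crank '[{"x":0,"y":0,"z":0.0006,"ax":0,"ay":0,"az":0,"claw":1},{"x":0,"y":0,"z":0.0006,"ax":0,"ay":0,"az":0,"claw":1},{"x":0,"y":0,"z":0.0006,"ax":0,"ay":0,"az":0,"claw":1},{"x":0,"y":0,"z":0.0006,"ax":0,"ay":0,"az":0,"claw":1},{"x":0,"y":0,"z":0.0006,"ax":0,"ay":0,"az":0,"claw":1}]' | sed -n '2p;4p'
```

```text
ee_pos: [0.5987, 0.0343, 0.151]
ft_force: [-3.2, 0.0, 11.5]
ee_pos: [0.5987, 0.0344, 0.1505]
ft_force: [-3.5, 0.7, 12.0]
```

```bash
python3 -m crank '[{"x":0,"y":0,"z":0.0003,"ax":0,"ay":0,"az":0,"claw":1},{"x":0,"y":0,"z":0.0003,"ax":0,"ay":0,"az":0,"claw":1},{"x":0,"y":0,"z":0.0003,"ax":0,"ay":0,"az":0,"claw":1},{"x":0,"y":0,"z":0.0003,"ax":0,"ay":0,"az":0,"claw":1},{"x":0,"y":0,"z":0.0003,"ax":0,"ay":0,"az":0,"claw":1}]' | sed -n '2p;4p'
python3 -m crank '[{"x":0,"y":0,"z":-0.018,"ax":0,"ay":0,"az":0,"claw":1},{"x":-0.004,"y":0.035,"z":-0.018,"ax":0,"ay":0,"az":0,"claw":1},{"x":-0.008,"y":0.07,"z":-0.018,"ax":0,"ay":0,"az":0,"claw":1},{"x":-0.012,"y":0.105,"z":-0.018,"ax":0,"ay":0,"az":0,"claw":1},{"x":-0.015,"y":0.14,"z":-0.014,"ax":0,"ay":0,"az":0,"claw":1}]' | sed -n '2p;4p'
python3 -m crank '[{"x":0,"y":0,"z":0.002,"ax":0,"ay":0,"az":0,"claw":1},{"x":0,"y":0,"z":0.004,"ax":0,"ay":0,"az":0,"claw":1},{"x":0,"y":0,"z":0.007,"ax":0,"ay":0,"az":0,"claw":1},{"x":0,"y":0,"z":0.009,"ax":0,"ay":0,"az":0,"claw":1},{"x":0,"y":0,"z":0.009,"ax":0,"ay":0,"az":0,"claw":1}]' | sed -n '2p;4p'
for i in 1 2 3; do python3 -m crank '[{"x":0,"y":0,"z":0.0003,"ax":0,"ay":0,"az":0,"claw":1},{"x":0,"y":0,"z":0.0006,"ax":0,"ay":0,"az":0,"claw":1},{"x":0,"y":0,"z":0.0006,"ax":0,"ay":0,"az":0,"claw":1},{"x":0,"y":0,"z":0.0006,"ax":0,"ay":0,"az":0,"claw":1},{"x":0,"y":0,"z":0.0006,"ax":0,"ay":0,"az":0,"claw":1}]' | sed -n '2p;4p'; done
```

```text
ee_pos: [0.5988, 0.0344, 0.1503]
ft_force: [-2.9, -0.4, 12.7]
ee_pos: [0.6166, -0.1069, 0.1635]
ft_force: [1.3, 0.1, -1.2]
ee_pos: [0.6162, -0.1038, 0.1531]
ft_force: [-0.5, -0.1, -1.1]
ee_pos: [0.6164, -0.1053, 0.1533]
ft_force: [0.9, -1.0, -1.4]
ee_pos: [0.6163, -0.1054, 0.1526]
ft_force: [1.0, -0.3, -1.7]
ee_pos: [0.6163, -0.1054, 0.1519]
ft_force: [0.3, 1.0, -1.9]
```

```bash
for i in 1 2 3; do python3 -m crank '[{"x":0,"y":0,"z":0.0003,"ax":0,"ay":0,"az":0,"claw":1},{"x":0,"y":0,"z":0.0006,"ax":0,"ay":0,"az":0,"claw":1},{"x":0,"y":0,"z":0.0006,"ax":0,"ay":0,"az":0,"claw":1},{"x":0,"y":0,"z":0.0006,"ax":0,"ay":0,"az":0,"claw":1},{"x":0,"y":0,"z":0.0006,"ax":0,"ay":0,"az":0,"claw":1}]' | sed -n '2p;4p'; done
```

```text
ee_pos: [0.6164, -0.1054, 0.1514]
ft_force: [0.0, 0.4, -0.9]
ee_pos: [0.6164, -0.1055, 0.1509]
ft_force: [0.8, -0.2, -0.8]
ee_pos: [0.6165, -0.1054, 0.1504]
ft_force: [0.0, 1.1, 1.2]
```

```bash
python3 -m crank '[{"x":0,"y":0,"z":-0.012,"ax":0,"ay":0,"az":0,"claw":1},{"x":0.02,"y":-0.03,"z":-0.012,"ax":0,"ay":0,"az":0,"claw":1},{"x":0.04,"y":-0.06,"z":-0.012,"ax":0,"ay":0,"az":0,"claw":1},{"x":0.064,"y":-0.092,"z":-0.012,"ax":0,"ay":0,"az":0,"claw":1},{"x":0.064,"y":-0.092,"z":-0.008,"ax":0,"ay":0,"az":0,"claw":1}]' | sed -n '2p;4p'
python3 -m crank '[{"x":0,"y":0,"z":0.002,"ax":0,"ay":0,"az":0,"claw":1},{"x":0,"y":0,"z":0.004,"ax":0,"ay":0,"az":0,"claw":1},{"x":0,"y":0,"z":0.006,"ax":0,"ay":0,"az":0,"claw":1},{"x":0,"y":0,"z":0.006,"ax":0,"ay":0,"az":0,"claw":1},{"x":0,"y":0,"z":0.006,"ax":0,"ay":0,"az":0,"claw":1}]' | sed -n '2p;4p'
for i in 1 2 3; do python3 -m crank '[{"x":0,"y":0,"z":0.0003,"ax":0,"ay":0,"az":0,"claw":1},{"x":0,"y":0,"z":0.0006,"ax":0,"ay":0,"az":0,"claw":1},{"x":0,"y":0,"z":0.0006,"ax":0,"ay":0,"az":0,"claw":1},{"x":0,"y":0,"z":0.0006,"ax":0,"ay":0,"az":0,"claw":1},{"x":0,"y":0,"z":0.0006,"ax":0,"ay":0,"az":0,"claw":1}]' | sed -n '2p;4p'; done
```

```text
ee_pos: [0.6594, 0.01, 0.1586]
ft_force: [0.6, 2.5, -1.9]
ee_pos: [0.6567, -0.0022, 0.1524]
ft_force: [0.2, -0.6, -1.4]
ee_pos: [0.657, -0.001, 0.1516]
ft_force: [1.1, 0.1, -0.5]
ee_pos: [0.657, -0.001, 0.1511]
ft_force: [0.1, 0.5, 1.2]
ee_pos: [0.6571, -0.001, 0.1506]
ft_force: [-0.3, -0.1, 3.5]
```

```bash
python3 -m crank '[{"x":0,"y":0,"z":-0.03,"ax":0,"ay":0,"az":0,"claw":1},{"x":0,"y":0,"z":-0.06,"ax":0,"ay":0,"az":0,"claw":1},{"x":-0.01,"y":0.01,"z":-0.085,"ax":0,"ay":0,"az":0,"claw":1},{"x":-0.035,"y":0.034,"z":-0.085,"ax":0,"ay":0,"az":0,"claw":1},{"x":-0.06,"y":0.06,"z":-0.085,"ax":0,"ay":0,"az":0,"claw":1}]' | sed -n '2p;4p'
python3 -m crank '[{"x":-0.03,"y":0.027,"z":0,"ax":0,"ay":0,"az":0,"claw":1},{"x":-0.06,"y":0.054,"z":0,"ax":0,"ay":0,"az":0,"claw":1},{"x":-0.09,"y":0.081,"z":0,"ax":0,"ay":0,"az":0,"claw":1},{"x":-0.115,"y":0.106,"z":0,"ax":0,"ay":0,"az":0,"claw":1},{"x":-0.14,"y":0.13,"z":0,"ax":0,"ay":0,"az":0,"claw":1}]' | sed -n '2p;4p'
python3 -m crank '[{"x":-0.03,"y":0.027,"z":0,"ax":0,"ay":0,"az":0,"claw":1},{"x":-0.06,"y":0.054,"z":0,"ax":0,"ay":0,"az":0,"claw":1},{"x":-0.069,"y":0.065,"z":0,"ax":0,"ay":0,"az":0,"claw":1},{"x":-0.069,"y":0.065,"z":0,"ax":0,"ay":0,"az":0,"claw":1},{"x":-0.069,"y":0.065,"z":0,"ax":0,"ay":0,"az":0,"claw":1}]' | sed -n '2p;4p'
python3 -m crank '[{"x":0,"y":0,"z":0,"ax":0,"ay":0,"az":0,"claw":1},{"x":0,"y":0,"z":0,"ax":0,"ay":0,"az":0,"claw":1},{"x":0,"y":0,"z":0,"ax":0,"ay":0,"az":0,"claw":1},{"x":0,"y":0,"z":0,"ax":0,"ay":0,"az":0,"claw":1},{"x":0,"y":0,"z":0,"ax":0,"ay":0,"az":0,"claw":1}]' | sed -n '2p;4p'
python3 - <<'E'
from h import *
go((.4556,-.3115,.18),14.15)
E
```

```text
ee_pos: [0.6128, -0.0726, 0.2361]
ft_force: [-0.9, -1.2, -1.8]
ee_pos: [0.5053, -0.234, 0.2349]
ft_force: [0.9, -0.1, -2.6]
ee_pos: [0.4544, -0.3124, 0.2349]
ft_force: [0.3, 0.5, -1.5]
ee_pos: [0.4555, -0.3113, 0.2352]
ft_force: [0.9, -0.5, -1.3]
t46.4 pos [ 0.4555 -0.3113  0.2352] yaw 13.64 j7 0.88 F [ 0.92 -0.49 -1.28] w0.0238 | x,y,z [-0.0001  0.0001  0.0552] ax,ay,az [ 0.0009 -0.001  -0.0044]
```

```bash
python3 -m crank '[{"x":0,"y":0,"z":0.02,"ax":0.001,"ay":-0.001,"az":-0.004,"claw":1},{"x":0,"y":0,"z":0.04,"ax":0.001,"ay":-0.001,"az":-0.004,"claw":1},{"x":0,"y":0,"z":0.065,"ax":0.001,"ay":-0.001,"az":-0.004,"claw":1},{"x":0,"y":0,"z":0.09,"ax":0.001,"ay":-0.001,"az":-0.004,"claw":1},{"x":0,"y":0,"z":0.11,"ax":0.001,"ay":-0.001,"az":-0.004,"claw":1}]' | sed -n '2p;4p'
python3 -m crank '[{"x":0,"y":0,"z":0.006,"ax":0,"ay":0,"az":0,"claw":1},{"x":0,"y":0,"z":0.012,"ax":0,"ay":0,"az":0,"claw":1},{"x":0,"y":0,"z":0.018,"ax":0,"ay":0,"az":0,"claw":1},{"x":0,"y":0,"z":0.022,"ax":0,"ay":0,"az":0,"claw":1},{"x":0,"y":0,"z":0.022,"ax":0,"ay":0,"az":0,"claw":1}]' | sed -n '2p;4p'
python3 -m crank '[{"x":0,"y":0,"z":0.0005,"ax":0,"ay":0,"az":0,"claw":1},{"x":0,"y":0,"z":0.001,"ax":0,"ay":0,"az":0,"claw":1},{"x":0,"y":0,"z":0.0015,"ax":0,"ay":0,"az":0,"claw":1},{"x":0,"y":0,"z":0.002,"ax":0,"ay":0,"az":0,"claw":1},{"x":0,"y":0,"z":0.002,"ax":0,"ay":0,"az":0,"claw":1}]' | sed -n '2p;4p'
python3 -c "
from h import *
go((.4556,-.3115,.1005),14.15)"
```

```text
ee_pos: [0.4552, -0.3115, 0.1236]
ft_force: [-0.6, 0.1, -1.3]
ee_pos: [0.4556, -0.312, 0.1033]
ft_force: [0.2, -0.3, -1.4]
ee_pos: [0.4554, -0.3121, 0.1014]
ft_force: [0.1, -0.1, -1.9]
t47.6 pos [ 0.4554 -0.3121  0.1014] yaw 14.04 j7 0.98 F [ 0.13 -0.09 -1.86] w0.0237 | x,y,z [ 0.0003 -0.0005  0.0009] ax,ay,az [ 0.     -0.0001 -0.001 ]
```

```bash
python3 -m crank '[{"x":0,"y":0,"z":0.0005,"ax":0,"ay":0,"az":0,"claw":1},{"x":0,"y":0,"z":0.001,"ax":0,"ay":0,"az":0,"claw":1},{"x":0,"y":0,"z":0.001,"ax":0,"ay":0,"az":0,"claw":1},{"x":0,"y":0,"z":0.001,"ax":0,"ay":0,"az":0,"claw":1},{"x":0,"y":0,"z":0.001,"ax":0,"ay":0,"az":0,"claw":1}]' | sed -n '2p;4p'
python3 -m crank '[{"x":0,"y":0,"z":0,"ax":0,"ay":0,"az":0,"claw":0.4},{"x":0,"y":0,"z":0,"ax":0,"ay":0,"az":0,"claw":0.3},{"x":0,"y":0,"z":0,"ax":0,"ay":0,"az":0,"claw":0.1},{"x":0,"y":0,"z":0,"ax":0,"ay":0,"az":0,"claw":0},{"x":0,"y":0,"z":0,"ax":0,"ay":0,"az":0,"claw":-0.2}]' | sed -n '2p;4,5p'
python3 -m crank '[{"x":0,"y":0,"z":0,"ax":0,"ay":0,"az":0,"claw":-0.4},{"x":0,"y":0,"z":-0.02,"ax":0,"ay":0,"az":0,"claw":-0.4},{"x":0,"y":0,"z":-0.05,"ax":0,"ay":0,"az":0,"claw":-0.4},{"x":0,"y":0,"z":-0.08,"ax":0,"ay":0,"az":0,"claw":-0.4},{"x":0,"y":0,"z":-0.11,"ax":0,"ay":0,"az":0,"claw":-0.4}]' | sed -n '2p;4,5p'
python3 - <<'E'
from h import *
go((.47,-.05,.25),66)
E
```

```text
ee_pos: [0.4555, -0.312, 0.1005]
ft_force: [-1.0, 1.1, 4.3]
ee_pos: [0.4554, -0.312, 0.1002]
ft_force: [-0.3, 0.6, -0.4]
width: 0.0427
ee_pos: [0.455, -0.3121, 0.2115]
ft_force: [0.2, 0.2, 0.7]
width: 0.0603
t48.9 pos [ 0.455  -0.3121  0.2115] yaw 14.01 j7 0.91 F [0.19 0.2  0.74] w0.0603 | x,y,z [ 0.078  -0.2507 -0.0385] ax,ay,az [-2.000e-04  2.000e-04 -4.537e-01]
```

```bash
python3 -m crank '[{"x":0.007,"y":-0.03,"z":-0.008,"ax":0,"ay":0,"az":0,"claw":-0.4},{"x":0.014,"y":-0.06,"z":-0.016,"ax":0,"ay":0,"az":0,"claw":-0.4},{"x":0.021,"y":-0.09,"z":-0.024,"ax":0,"ay":0,"az":0,"claw":-0.4},{"x":0.028,"y":-0.12,"z":-0.032,"ax":0,"ay":0,"az":0,"claw":-0.4},{"x":0.036,"y":-0.152,"z":-0.04,"ax":0,"ay":0,"az":0,"claw":-0.4}]' | sed -n '2p'
python3 -m crank '[{"x":0.007,"y":-0.03,"z":0,"ax":0,"ay":0,"az":-0.05,"claw":-0.4},{"x":0.014,"y":-0.06,"z":0,"ax":0,"ay":0,"az":-0.1,"claw":-0.4},{"x":0.021,"y":-0.09,"z":0,"ax":0,"ay":0,"az":-0.15,"claw":-0.4},{"x":0.028,"y":-0.12,"z":0,"ax":0,"ay":0,"az":-0.2,"claw":-0.4},{"x":0.036,"y":-0.14,"z":0,"ax":0,"ay":0,"az":-0.25,"claw":-0.4}]' | sed -n '2p'
python3 - <<'E'
from h import *
go((.45,.0,.25),90)
for n in('scene','top'):
    c=snap(n); cv2.imwrite(f'pics/{n}3.png',c['color']); np.save(f'pics/{n}3.npy',c,allow_pickle=True)
a=cv2.resize(cv2.imread('pics/top3.png')[160:280,115:215],(400,480),interpolation=3); b=cv2.resize(cv2.imread('pics/scene3.png')[145:225,270:390],(400,267),interpolation=3)
d=cv2.resize(cv2.imread('pics/top3.png')[200:270,370:450],(240,210),interpolation=3);d=cv2.copyMakeBorder(d,0,3,0,160,0)
cv2.imwrite('pics/tr.png',np.hstack([a,np.vstack([b,d])]))
t,l=blobs(c['color'],[0,0,110],[180,60,255],60,(122,166,208,274)); print(t)
E
```

```text
ee_pos: [0.453, -0.1549, 0.2508]
ee_pos: [0.4539, -0.0085, 0.2504]
t49.7 pos [ 0.4539 -0.0085  0.2504] yaw 43.08 j7 0.63 F [ 0.21  0.79 -0.13] w0.0608 | x,y,z [ 0.003  -0.0089  0.0004] ax,ay,az [-1.000e-04 -5.000e-04 -4.094e-01]
[(549, [144.19, 215.55]), (1128, [185.46, 233.44])]
```

View pics/tr.png

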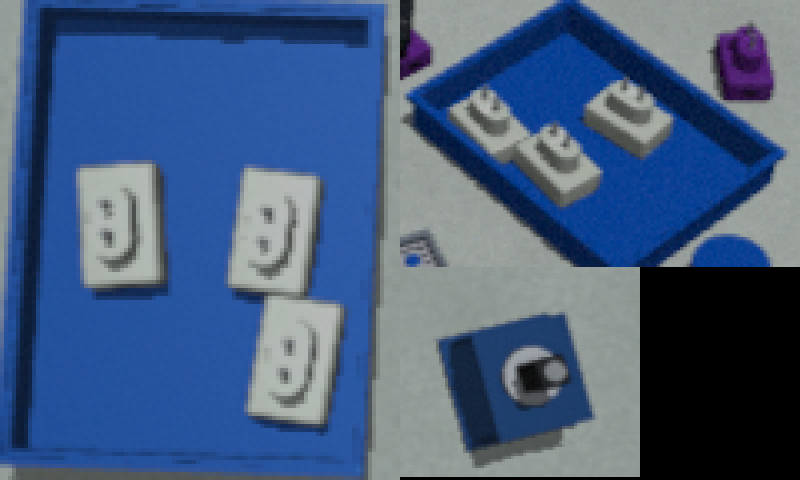

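The probe hangs upright in its bracket. The lower adapter has been knocked toward its neighbour and now sits around crop (295,360). All three are upright.

```bash
python3 - <<'E'
from h import *
ct=np.load('pics/top3.npy',allow_pickle=True).item(); cs=np.load('pics/scene3.npy',allow_pickle=True).item()
T=lambda p:(115+p[0]/4-.4,160+p[1]/4-.4); S=lambda p:(270+(p[0]-400)*.3-.35,145+p[1]*.3-.35)
for n,q in {'A1':[(77,167),(152,162),(163,283),(86,288)],'A2':[(243,168),(320,177),(306,294),(229,288)],'A3':[(266,297),(342,303),(325,424),(248,413)]}.items():
    Q=np.array([onz(ct,*T(p),.033) for p in q]); e=(Q[0]+Q[1]-Q[2]-Q[3])/2; w=(Q[0]+Q[3]-Q[1]-Q[2])/2
    print(n,Q.mean(0).round(4),'L %.1f W %.1f yawx %.1f yawy-90 %.1f'%(1e3*np.linalg.norm(e),1e3*np.linalg.norm(w),np.degrees(np.arctan2(e[1],e[0])),np.degrees(np.arctan2(w[1],w[0]))-90))
# scene: neck top centres z=.055
for n,p in {'A1':(629,97),'A2':(558,145),'A3':(488,108)}.items(): print('scene neck',n,onz(cs,*S(p),.055).round(4))
for n,p in {'A1':(115,222),'A2':(271,230),'A3':(291,357)}.items(): print('top neck',n,onz(ct,*T(p),.055).round(4))
E
```

```text
A1 [0.5141 0.3601 0.033 ] L 77.7 W 48.2 yawx 5.9 yawy-90 3.5
A2 [0.5092 0.2618 0.033 ] L 76.0 W 49.2 yawx -6.0 yawy-90 -5.9
A3 [0.4283 0.2477 0.033 ] L 75.2 W 48.6 yawx -7.8 yawy-90 -6.7
scene neck A1 [0.5152 0.3556 0.055 ]
scene neck A2 [0.5121 0.2569 0.055 ]
scene neck A3 [0.4307 0.2423 0.055 ]
top neck A1 [0.5137 0.3576 0.055 ]
top neck A2 [0.5081 0.2603 0.055 ]
top neck A3 [0.4289 0.247  0.055 ]
```

```bash
python3 -m crank '[{"x":0.016,"y":-0.02,"z":0,"ax":0,"ay":0,"az":0,"claw":0},{"x":0.032,"y":-0.04,"z":0,"ax":0,"ay":0,"az":0,"claw":0},{"x":0.048,"y":-0.06,"z":0,"ax":0,"ay":0,"az":0,"claw":0},{"x":0.064,"y":-0.08,"z":0,"ax":0,"ay":0,"az":0,"claw":0},{"x":0.078,"y":-0.101,"z":0,"ax":0,"ay":0,"az":0,"claw":0}]' | sed -n '2p'
python3 -m crank '[{"x":0.02,"y":-0.026,"z":0,"ax":0,"ay":0,"az":-0.05,"claw":0},{"x":0.04,"y":-0.052,"z":0,"ax":0,"ay":0,"az":-0.1,"claw":0},{"x":0.06,"y":-0.078,"z":0.02,"ax":0,"ay":0,"az":-0.15,"claw":0},{"x":0.078,"y":-0.101,"z":0.05,"ax":0,"ay":0,"az":-0.2,"claw":0},{"x":0.078,"y":-0.101,"z":0.08,"ax":0,"ay":0,"az":-0.25,"claw":0}]' | sed -n '2p'
python3 -m crank '[{"x":0,"y":0,"z":0,"ax":0,"ay":0,"az":-0.05,"claw":0},{"x":0,"y":0,"z":0,"ax":0,"ay":0,"az":-0.099,"claw":0},{"x":0,"y":0,"z":0,"ax":0,"ay":0,"az":-0.099,"claw":0},{"x":0,"y":0,"z":0,"ax":0,"ay":0,"az":-0.099,"claw":0},{"x":0,"y":0,"z":0,"ax":0,"ay":0,"az":-0.099,"claw":0}]' | sed -n '2p'
python3 - <<'E'
from h import *
go((.429,.2465,.036),83)
E
```

```text
ee_pos: [0.4435, 0.1161, 0.2503]
ee_pos: [0.4313, 0.2485, 0.1697]
ee_pos: [0.4326, 0.2426, 0.1707]
t51.1 pos [0.4326 0.2426 0.1707] yaw 82.41 j7 0.85 F [-0.15 -0.03  0.13] w0.0433 | x,y,z [ 0.0033 -0.0042  0.1347] ax,ay,az [ 0.0003 -0.0003 -0.0051]
```

```bash
python3 -m crank '[{"x":0.003,"y":-0.004,"z":0.03,"ax":0,"ay":0,"az":-0.005,"claw":0},{"x":0.003,"y":-0.004,"z":0.06,"ax":0,"ay":0,"az":-0.005,"claw":0},{"x":0.003,"y":-0.004,"z":0.085,"ax":0,"ay":0,"az":-0.005,"claw":0},{"x":0.003,"y":-0.004,"z":0.105,"ax":0,"ay":0,"az":-0.005,"claw":0},{"x":0.003,"y":-0.004,"z":0.115,"ax":0,"ay":0,"az":-0.005,"claw":0}]' | sed -n '2p;4p'
python3 -m crank '[{"x":0,"y":0,"z":0.006,"ax":0,"ay":0,"az":0,"claw":0},{"x":0,"y":0,"z":0.012,"ax":0,"ay":0,"az":0,"claw":0},{"x":0,"y":0,"z":0.017,"ax":0,"ay":0,"az":0,"claw":0},{"x":0,"y":0,"z":0.019,"ax":0,"ay":0,"az":0,"claw":0},{"x":0,"y":0,"z":0.019,"ax":0,"ay":0,"az":0,"claw":0}]' | sed -n '2p;4p'
python3 -m crank '[{"x":0,"y":0,"z":0,"ax":0,"ay":0,"az":0,"claw":0.4},{"x":0,"y":0,"z":0,"ax":0,"ay":0,"az":0,"claw":0.6},{"x":0,"y":0,"z":0,"ax":0,"ay":0,"az":0,"claw":0.8},{"x":0,"y":0,"z":0,"ax":0,"ay":0,"az":0,"claw":1},{"x":0,"y":0,"z":0,"ax":0,"ay":0,"az":0,"claw":1}]' 20 | sed -n '2p;4,5p'
python3 -m crank '[{"x":0,"y":0,"z":0,"ax":0,"ay":0,"az":0,"claw":1},{"x":0,"y":0,"z":0,"ax":0,"ay":0,"az":0,"claw":1},{"x":0,"y":0,"z":0,"ax":0,"ay":0,"az":0,"claw":1},{"x":0,"y":0,"z":0,"ax":0,"ay":0,"az":0,"claw":1},{"x":0,"y":0,"z":0,"ax":0,"ay":0,"az":0,"claw":1}]' 20 | sed -n '2p;4,5p'
python3 - <<'E'
from h import *
go((.518,-.05,.2),68.7)
E
```

```text
ee_pos: [0.4277, 0.2456, 0.0533]
ft_force: [-1.9, -0.4, 0.2]
ee_pos: [0.4288, 0.2466, 0.0365]
ft_force: [-0.3, 0.2, -0.1]
ee_pos: [0.4288, 0.2467, 0.0367]
ft_force: [-0.0, -0.6, 3.7]
width: 0.0258
ee_pos: [0.4288, 0.2467, 0.0367]
ft_force: [-2.4, 0.5, 5.7]
width: 0.0258
t52.7 pos [0.4288 0.2467 0.0367] yaw 83.25 j7 0.90 F [-2.41  0.53  5.72] w0.0258 | x,y,z [-0.2841  0.1235 -0.1635] ax,ay,az [ 0.0002 -0.0003  0.127 ]
```

```bash
python3 -m crank '[{"x":0,"y":0,"z":-0.02,"ax":0,"ay":0,"az":0,"claw":1},{"x":0,"y":0,"z":-0.05,"ax":0,"ay":0,"az":0,"claw":1},{"x":0,"y":0,"z":-0.08,"ax":0,"ay":0,"az":0,"claw":1},{"x":0,"y":0,"z":-0.11,"ax":0,"ay":0,"az":0,"claw":1},{"x":0,"y":0,"z":-0.14,"ax":0,"ay":0,"az":0,"claw":1}]' 20 | sed -n '2p;4,5p'
python3 -m crank '[{"x":-0.028,"y":0.012,"z":0,"ax":0,"ay":0,"az":0,"claw":1},{"x":-0.056,"y":0.024,"z":0,"ax":0,"ay":0,"az":0,"claw":1},{"x":-0.084,"y":0.036,"z":0,"ax":0,"ay":0,"az":0,"claw":1},{"x":-0.112,"y":0.049,"z":0,"ax":0,"ay":0,"az":0,"claw":1},{"x":-0.142,"y":0.062,"z":0,"ax":0,"ay":0,"az":0,"claw":1}]' | sed -n '2p;4,5p'
python3 -m crank '[{"x":-0.03,"y":0.013,"z":0,"ax":0,"ay":0,"az":0.03,"claw":1},{"x":-0.06,"y":0.026,"z":0,"ax":0,"ay":0,"az":0.06,"claw":1},{"x":-0.09,"y":0.039,"z":0,"ax":0,"ay":0,"az":0.09,"claw":1},{"x":-0.12,"y":0.052,"z":0,"ax":0,"ay":0,"az":0.127,"claw":1},{"x":-0.142,"y":0.062,"z":0,"ax":0,"ay":0,"az":0.127,"claw":1}]' | sed -n '2p;4,5p'
python3 -m crank '[{"x":0,"y":0,"z":0.01,"ax":0,"ay":0,"az":0,"claw":1},{"x":0,"y":0,"z":0.02,"ax":0,"ay":0,"az":0,"claw":1},{"x":0,"y":0,"z":0.03,"ax":0,"ay":0,"az":0,"claw":1},{"x":0,"y":0,"z":0.04,"ax":0,"ay":0,"az":0,"claw":1},{"x":0,"y":0,"z":0.04,"ax":0,"ay":0,"az":0,"claw":1}]' | sed -n '2p;4,5p'
python3 - <<'E'
from h import *
go((.5178,-.049,.0985),68.7)
c=snap('scene'); np.save('pics/s4.npy',c,allow_pickle=True)
cv2.imwrite('pics/p1.png',cv2.resize(c['color'][180:300,210:330],(600,600),interpolation=3))
E
```

```text
ee_pos: [0.4281, 0.2459, 0.1773]
ft_force: [0.1, 0.4, -0.9]
width: 0.0259
ee_pos: [0.4733, 0.0968, 0.176]
ft_force: [0.3, 0.5, -1.2]
width: 0.0258
ee_pos: [0.5182, -0.0533, 0.176]
ft_force: [0.2, 0.6, -0.4]
width: 0.026
ee_pos: [0.5167, -0.0488, 0.1336]
ft_force: [0.0, -0.8, -1.0]
width: 0.0259
t54.4 pos [ 0.5167 -0.0488  0.1336] yaw 68.82 j7 1.30 F [ 0.04 -0.75 -1.04] w0.0259 | x,y,z [0.0003 0.0012 0.0351] ax,ay,az [-0.0018  0.0007  0.001 ]
```

View pics/p1.png

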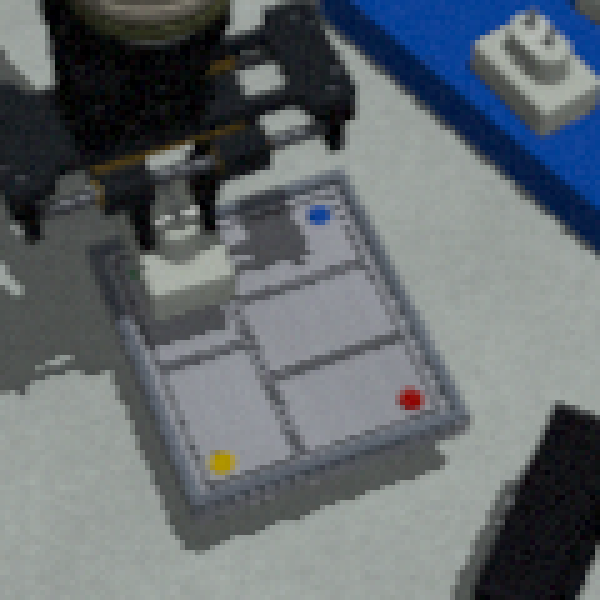

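The adapter hangs level over place4 at crop (187,275), in line with the outline. I'll lower it gently.

```bash
python3 -m crank '[{"x":0,"y":0.001,"z":0.01,"ax":-0.001,"ay":0,"az":0,"claw":1},{"x":0,"y":0.001,"z":0.018,"ax":-0.001,"ay":0,"az":0,"claw":1},{"x":0,"y":0.001,"z":0.026,"ax":-0.001,"ay":0,"az":0,"claw":1},{"x":0,"y":0.001,"z":0.032,"ax":-0.001,"ay":0,"az":0,"claw":1},{"x":0,"y":0.001,"z":0.032,"ax":-0.001,"ay":0,"az":0,"claw":1}]' | sed -n '2p;4p'
for i in 1 2; do python3 -m crank '[{"x":0,"y":0,"z":0.0005,"ax":0,"ay":0,"az":0,"claw":1},{"x":0,"y":0,"z":0.001,"ax":0,"ay":0,"az":0,"claw":1},{"x":0,"y":0,"z":0.0015,"ax":0,"ay":0,"az":0,"claw":1},{"x":0,"y":0,"z":0.0015,"ax":0,"ay":0,"az":0,"claw":1},{"x":0,"y":0,"z":0.0015,"ax":0,"ay":0,"az":0,"claw":1}]' | sed -n '2p;4p'; done
python3 - <<'E'
from h import *
go((.5178,-.049,.0975),68.7)
E
```

```text
ee_pos: [0.5184, -0.0504, 0.1027]
ft_force: [-0.4, 0.6, -1.8]
ee_pos: [0.5194, -0.0505, 0.103]
ft_force: [0.4, -0.2, -0.7]
ee_pos: [0.5192, -0.0505, 0.1012]
ft_force: [0.2, -0.3, -0.1]
t55.7 pos [ 0.5192 -0.0505  0.1012] yaw 68.70 j7 1.32 F [ 0.24 -0.3  -0.14] w0.0262 | x,y,z [ 0.0009 -0.0019  0.0037] ax,ay,az [ 0.001 -0.    -0.   ]
```

```bash
python3 -m crank '[{"x":0.001,"y":-0.002,"z":0.0005,"ax":0,"ay":0,"az":0,"claw":1},{"x":0.001,"y":-0.002,"z":0.001,"ax":0,"ay":0,"az":0,"claw":1},{"x":0.001,"y":-0.002,"z":0.0015,"ax":0,"ay":0,"az":0,"claw":1},{"x":0.001,"y":-0.002,"z":0.002,"ax":0,"ay":0,"az":0,"claw":1},{"x":0.001,"y":-0.002,"z":0.002,"ax":0,"ay":0,"az":0,"claw":1}]' | sed -n '2p;4p'
for i in 1 2; do python3 -m crank '[{"x":0,"y":0,"z":0.0003,"ax":0,"ay":0,"az":0,"claw":1},{"x":0,"y":0,"z":0.0006,"ax":0,"ay":0,"az":0,"claw":1},{"x":0,"y":0,"z":0.001,"ax":0,"ay":0,"az":0,"claw":1},{"x":0,"y":0,"z":0.001,"ax":0,"ay":0,"az":0,"claw":1},{"x":0,"y":0,"z":0.001,"ax":0,"ay":0,"az":0,"claw":1}]' | sed -n '2p;4p'; done
```

```text
ee_pos: [0.5177, -0.0489, 0.0992]
ft_force: [-0.7, 0.9, -2.0]
ee_pos: [0.5177, -0.0489, 0.0982]
ft_force: [1.0, -0.2, -1.9]
ee_pos: [0.5179, -0.0489, 0.0976]
ft_force: [-1.8, -1.3, 4.8]
```

```bash
python3 -m crank '[{"x":0,"y":0,"z":0,"ax":0,"ay":0,"az":0,"claw":0.3},{"x":0,"y":0,"z":0,"ax":0,"ay":0,"az":0,"claw":0.2},{"x":0,"y":0,"z":0,"ax":0,"ay":0,"az":0,"claw":0.1},{"x":0,"y":0,"z":0,"ax":0,"ay":0,"az":0,"claw":0},{"x":0,"y":0,"z":0,"ax":0,"ay":0,"az":0,"claw":0}]' | sed -n '2p;4,5p'
python3 -m crank '[{"x":0,"y":0,"z":-0.01,"ax":0,"ay":0,"az":0,"claw":0},{"x":0,"y":0,"z":-0.03,"ax":0,"ay":0,"az":0,"claw":0},{"x":0,"y":0,"z":-0.06,"ax":0,"ay":0,"az":0,"claw":0},{"x":0.02,"y":-0.01,"z":-0.09,"ax":0,"ay":0,"az":0,"claw":0},{"x":0.05,"y":-0.021,"z":-0.1,"ax":0,"ay":0,"az":0,"claw":0}]' | sed -n '2p;4,5p'
python3 -m crank '[{"x":0.03,"y":-0.013,"z":0,"ax":0,"ay":0,"az":0,"claw":0},{"x":0.06,"y":-0.026,"z":0,"ax":0,"ay":0,"az":0,"claw":0},{"x":0.09,"y":-0.039,"z":0,"ax":0,"ay":0,"az":0,"claw":0},{"x":0.12,"y":-0.052,"z":0,"ax":0,"ay":0,"az":0,"claw":0},{"x":0.15,"y":-0.063,"z":0,"ax":0,"ay":0,"az":0,"claw":0}]' | sed -n '2p;4,5p'
python3 - <<'E'
from h import *
go((.5095,.2605,.17),84)
for n in('scene','top'):
    c=snap(n); np.save(f'pics/{n}4.npy',c,allow_pickle=True)
    o=np.load(f'pics/{n}3.npy',allow_pickle=True).item()
    b=(122,166,208,274) if n=='top' else (275,150,385,220)
    for k in(o,c): print(n,blobs(k['color'],[0,0,110],[180,60,255],40,b)[0])
ct=np.load('pics/top4.npy',allow_pickle=True).item();cs=np.load('pics/scene4.npy',allow_pickle=True).item()
a=cv2.resize(ct['color'][140:240,250:345],(380,400),interpolation=3); b=cv2.resize(cs['color'][205:295,220:310],(400,400),interpolation=3)
cv2.imwrite('pics/p2.png',np.hstack([a,b]))
E
```

```text
ee_pos: [0.5177, -0.0488, 0.0972]
ft_force: [-0.6, -0.6, 0.0]
width: 0.0421
ee_pos: [0.5176, 0.0027, 0.2023]
ft_force: [0.5, 1.0, 0.6]
width: 0.0434
ee_pos: [0.5116, 0.1698, 0.1981]
ft_force: [0.2, -0.8, -1.0]
width: 0.0433
t58.2 pos [0.5116 0.1698 0.1981] yaw 68.70 j7 0.84 F [ 0.24 -0.82 -0.97] w0.0433 | x,y,z [ 0.0838 -0.035   0.0281] ax,ay,az [ 0.0013 -0.0003 -0.1335]
scene [(331, [287.16, 156.13]), (739, [363.61, 161.94]), (215, [338.96, 178.07]), (452, [307.46, 187.01]), (705, [288.54, 207.43]), (298, [375.97, 209.7])]
scene [(732, [363.95, 162.06]), (215, [339.0, 178.07]), (163, [320.52, 193.61]), (298, [375.97, 209.7]), (391, [293.63, 213.43])]
top [(549, [144.19, 215.55]), (1128, [185.46, 233.44])]
top [(298, [158.57, 198.44]), (3673, [187.5, 211.63]), (45, [205.47, 170.76]), (816, [146.83, 210.87])]
```

View pics/p2.png

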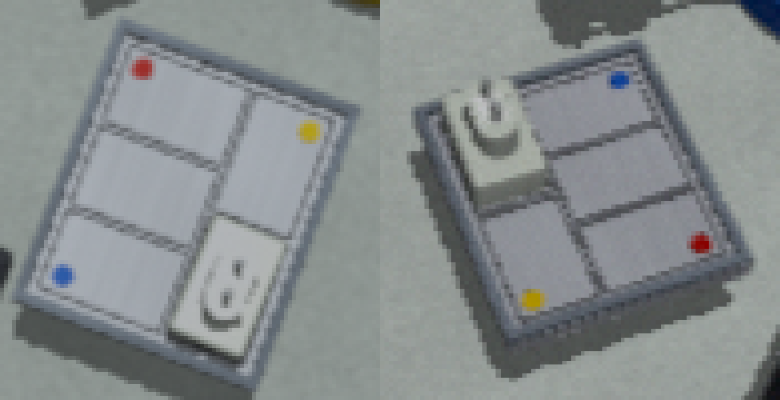

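The adapter lies square in place4, pins up; I'll measure its offset from the dots.

```bash
python3 - <<'E'
from h import *
ct=np.load('pics/top4.npy',allow_pickle=True).item(); cs=np.load('pics/scene4.npy',allow_pickle=True).item()
cols={'red':([0,120,80],[8,255,255],(70,56)),'yel':([20,120,80],[34,255,255],(70,-56)),'blu':([105,120,80],[125,255,255],(-70,56))}
def fit(S,D):
    S=np.array(S);D=np.array(D)[:,:2]; M,_=cv2.estimateAffinePartial2D(S,D); return M
for n,c,bx in(('top',ct,(258,148,337,234)),('scene',cs,(225,215,303,282))):
    D=[];S=[]
    for k,(a,b,p) in cols.items():
        q=max(blobs(c['color'],a,b,6,bx)[0])[1]; S.append(np.array(p)/1e3); D.append(onz(c,*q,.066))
    M=fit(S,D); print(n,'yaw',np.degrees(np.arctan2(M[1,0],M[0,0])),'scale',np.hypot(M[0,0],M[1,0]),'res',(np.array(S)@M[:,:2].T+M[:,2]-np.array(D)[:,:2]).round(4).tolist())
    for i,p in enumerate([(-56,28),(0,28),(56,28),(-42,-42),(42,-42)]): print('  place',i+1,(M[:,:2]@(np.array(p)/1e3)+M[:,2]).round(4))
T=lambda p:(250+p[0]/4-.4,140+p[1]/4-.4)
Q=np.array([onz(ct,*T(p),.094) for p in((211,212),(291,238),(249,360),(170,330))]); e=Q[0]+Q[1]-Q[2]-Q[3]; w=Q[0]+Q[3]-Q[1]-Q[2]
print('adapter',Q.mean(0),'L',np.linalg.norm(e)/2,'W',np.linalg.norm(w)/2,np.degrees(np.arctan2(e[1],e[0])))
E
```

```text
Traceback (most recent call last):
cv2.error: OpenCV(4.12.0) /io/opencv/modules/calib3d/src/ptsetreg.cpp:1108: error: (-215:Assertion failed) count >= 0 && to.checkVector(2) == count in function 'estimateAffinePartial2D'
```

```bash
python3 -m crank '[{"x":0.03,"y":-0.013,"z":0.006,"ax":0.001,"ay":0,"az":-0.03,"claw":0},{"x":0.06,"y":-0.026,"z":0.012,"ax":0.001,"ay":0,"az":-0.06,"claw":0},{"x":0.084,"y":-0.035,"z":0.018,"ax":0.001,"ay":0,"az":-0.1,"claw":0},{"x":0.084,"y":-0.035,"z":0.028,"ax":0.001,"ay":0,"az":-0.133,"claw":0},{"x":0.084,"y":-0.035,"z":0.028,"ax":0.001,"ay":0,"az":-0.133,"claw":0}]' | sed -n '2p;4,5p'
python3 - <<'E'
from h import *
c=snap('scene')
go((.5095,.2605,.036),84)
cv2.imwrite('pics/p3.png',cv2.resize(c['color'][140:230,270:390],(800,600),interpolation=3))
E
```

```text
ee_pos: [0.5088, 0.2598, 0.1677]
ft_force: [0.1, -1.3, 0.1]
width: 0.0437
t58.8 pos [0.5096 0.2584 0.1687] yaw 83.89 j7 0.98 F [ 0.66 -0.04 -1.09] w0.0436 | x,y,z [ 0.0023 -0.0002  0.1327] ax,ay,az [-0.0005  0.0009 -0.0009]
```

View pics/p3.png

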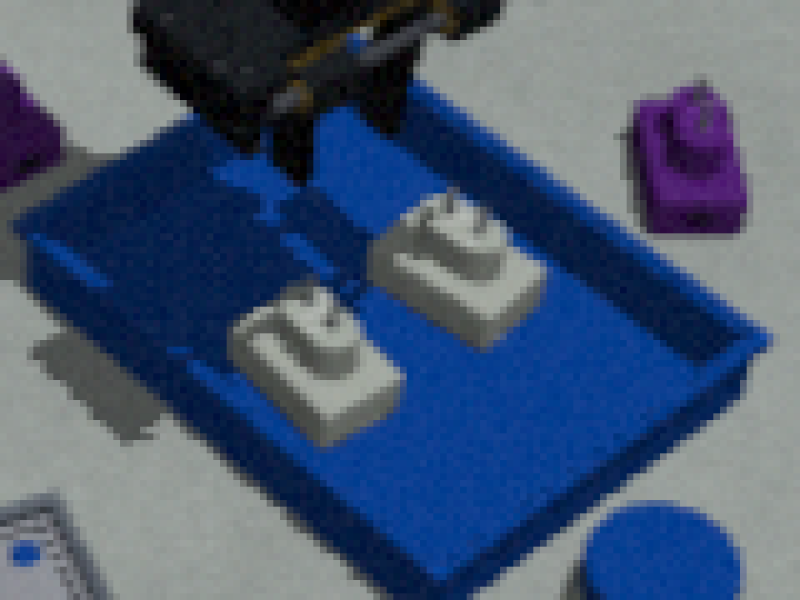

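Both remaining adapters are where they were measured (A2's neck at about (317,189)), so I'll descend on A2.

```bash
python3 -m crank '[{"x":0.002,"y":0,"z":0.03,"ax":0,"ay":0.001,"az":0,"claw":0},{"x":0.002,"y":0,"z":0.06,"ax":0,"ay":0.001,"az":0,"claw":0},{"x":0.002,"y":0,"z":0.085,"ax":0,"ay":0.001,"az":0,"claw":0},{"x":0.002,"y":0,"z":0.105,"ax":0,"ay":0.001,"az":0,"claw":0},{"x":0.002,"y":0,"z":0.115,"ax":0,"ay":0.001,"az":0,"claw":0}]' | sed -n '2p;4p'
python3 -m crank '[{"x":0,"y":0,"z":0.006,"ax":0,"ay":0,"az":0,"claw":0},{"x":0,"y":0,"z":0.012,"ax":0,"ay":0,"az":0,"claw":0},{"x":0,"y":0,"z":0.017,"ax":0,"ay":0,"az":0,"claw":0},{"x":0,"y":0,"z":0.018,"ax":0,"ay":0,"az":0,"claw":0},{"x":0,"y":0,"z":0.018,"ax":0,"ay":0,"az":0,"claw":0}]' | sed -n '2p;4p'
python3 -m crank '[{"x":0,"y":0,"z":0,"ax":0,"ay":0,"az":0,"claw":0.4},{"x":0,"y":0,"z":0,"ax":0,"ay":0,"az":0,"claw":0.6},{"x":0,"y":0,"z":0,"ax":0,"ay":0,"az":0,"claw":0.8},{"x":0,"y":0,"z":0,"ax":0,"ay":0,"az":0,"claw":1},{"x":0,"y":0,"z":0,"ax":0,"ay":0,"az":0,"claw":1}]' 20 | sed -n '2p;4,5p'
python3 -m crank '[{"x":0,"y":0,"z":0,"ax":0,"ay":0,"az":0,"claw":1},{"x":0,"y":0,"z":0,"ax":0,"ay":0,"az":0,"claw":1},{"x":0,"y":0,"z":0,"ax":0,"ay":0,"az":0,"claw":1},{"x":0,"y":0,"z":0,"ax":0,"ay":0,"az":0,"claw":1},{"x":0,"y":0,"z":0,"ax":0,"ay":0,"az":0,"claw":1}]' 20 | sed -n '2p;4,5p'
python3 - <<'E'
from h import *
go((.596,-.0794,.18),68.7)
ct=np.load('pics/top4.npy',allow_pickle=True).item(); cs=np.load('pics/scene4.npy',allow_pickle=True).item()
cols={'red':([0,120,80],[8,255,255],(70,56)),'yel':([20,120,80],[34,255,255],(70,-56)),'blu':([105,120,80],[125,255,255],(-70,56))}
for n,c,bx in(('top',ct,(258,148,337,234)),('scene',cs,(225,215,303,282))):
    D=[];S=[]
    for k,(a,b,p) in cols.items():
        q=max(blobs(c['color'],a,b,6,bx)[0])[1]; S.append(np.array(p)/1e3); D.append(onz(c,*q,.0657)[:2])
    S=np.array(S);D=np.array(D); M=cv2.estimateAffinePartial2D(np.float32(S),np.float32(D))[0]
    print(n,'yaw',np.degrees(np.arctan2(M[1,0],M[0,0])),'scale',np.hypot(M[0,0],M[1,0]),'res',(S@M[:,:2].T+M[:,2]-D).round(4).tolist())
    for i,p in enumerate([(-56,28),(0,28),(56,28),(-42,-42),(42,-42)]): print('  place',i+1,(M[:,:2]@(np.array(p)/1e3)+M[:,2]).round(4))
T=lambda p:(250+p[0]/4-.4,140+p[1]/4-.4)
Q=np.array([onz(ct,*T(p),.094) for p in((211,212),(291,238),(249,360),(170,330))]); e=Q[0]+Q[1]-Q[2]-Q[3]; w=Q[0]+Q[3]-Q[1]-Q[2]
print('adapter',Q.mean(0).round(4),'L',np.linalg.norm(e)/2,'W',np.linalg.norm(w)/2,np.degrees(np.arctan2(e[1],e[0])))
E
```

```text
ee_pos: [0.5098, 0.2589, 0.0526]
ft_force: [-0.2, 0.7, 0.2]
ee_pos: [0.5105, 0.2611, 0.0365]
ft_force: [0.6, 0.6, 0.5]
ee_pos: [0.5103, 0.2612, 0.0364]
ft_force: [-0.5, 1.3, 1.6]
width: 0.0259
ee_pos: [0.5103, 0.2613, 0.0364]
ft_force: [-0.5, -0.3, 4.6]
width: 0.0259
t60.4 pos [0.5103 0.2613 0.0364] yaw 83.94 j7 1.01 F [-0.5  -0.28  4.56] w0.0259 | x,y,z [-0.3294  0.1212 -0.1443] ax,ay,az [ 0.     -0.0012  0.133 ]
top yaw -21.34232337400252 scale 1.0017624158050047 res [[-0.0002, 0.0002], [0.0, -0.0002], [0.0002, 0.0]]
  place 1 [0.5303 0.0218]
  place 2 [0.5826 0.0014]
  place 3 [ 0.6349 -0.019 ]
  place 4 [ 0.5179 -0.0486]
  place 5 [ 0.5963 -0.0792]
scene yaw -21.384727483437565 scale 1.0040656740247542 res [[-0.0001, 0.0002], [-0.0, -0.0002], [0.0001, -0.0]]
  place 1 [0.5294 0.0208]
  place 2 [5.817e-01 3.000e-04]
  place 3 [ 0.6341 -0.0202]
  place 4 [ 0.5168 -0.0497]
  place 5 [ 0.5954 -0.0805]
adapter [ 0.5179 -0.0488  0.094 ] L 0.07775247960741646 W 0.05113200467654378 -19.77700816902046
```

```bash
python3 -m crank '[{"x":0,"y":0,"z":-0.02,"ax":0,"ay":0,"az":0,"claw":1},{"x":0,"y":0,"z":-0.05,"ax":0,"ay":0,"az":0,"claw":1},{"x":0,"y":0,"z":-0.08,"ax":0,"ay":0,"az":0,"claw":1},{"x":0,"y":0,"z":-0.11,"ax":0,"ay":0,"az":0,"claw":1},{"x":0,"y":0,"z":-0.145,"ax":0,"ay":0,"az":0,"claw":1}]' 20 | sed -n '2p;4,5p'
python3 -m crank '[{"x":-0.034,"y":0.012,"z":0,"ax":0,"ay":0,"az":0,"claw":1},{"x":-0.068,"y":0.024,"z":0,"ax":0,"ay":0,"az":0,"claw":1},{"x":-0.1,"y":0.036,"z":0,"ax":0,"ay":0,"az":0,"claw":1},{"x":-0.133,"y":0.049,"z":0,"ax":0,"ay":0,"az":0,"claw":1},{"x":-0.165,"y":0.061,"z":0,"ax":0,"ay":0,"az":0,"claw":1}]' | sed -n '2p;4,5p'
python3 -m crank '[{"x":-0.034,"y":0.012,"z":0,"ax":0,"ay":0,"az":0.03,"claw":1},{"x":-0.068,"y":0.024,"z":0,"ax":0,"ay":0,"az":0.06,"claw":1},{"x":-0.1,"y":0.036,"z":0,"ax":0,"ay":0,"az":0.09,"claw":1},{"x":-0.133,"y":0.049,"z":0,"ax":0,"ay":0,"az":0.133,"claw":1},{"x":-0.164,"y":0.06,"z":0,"ax":0,"ay":0,"az":0.133,"claw":1}]' | sed -n '2p;4,5p'
python3 -m crank '[{"x":0,"y":0,"z":0.01,"ax":0,"ay":0,"az":0,"claw":1},{"x":0,"y":0,"z":0.02,"ax":0,"ay":0,"az":0,"claw":1},{"x":0,"y":0,"z":0.03,"ax":0,"ay":0,"az":0,"claw":1},{"x":0,"y":0,"z":0.045,"ax":0,"ay":0,"az":0,"claw":1},{"x":0,"y":0,"z":0.045,"ax":0,"ay":0,"az":0,"claw":1}]' | sed -n '2p;4,5p'
python3 -m crank '[{"x":0,"y":0,"z":0.003,"ax":0,"ay":0,"az":0,"claw":1},{"x":0,"y":0,"z":0.003,"ax":0,"ay":0,"az":0,"claw":1},{"x":0,"y":0,"z":0.003,"ax":0,"ay":0,"az":0,"claw":1},{"x":0,"y":0,"z":0.003,"ax":0,"ay":0,"az":0,"claw":1},{"x":0,"y":0,"z":0.003,"ax":0,"ay":0,"az":0,"claw":1}]' | sed -n '2p;4,5p'
python3 - <<'E'
from h import *
go((.596,-.0797,.0985),68.65)
E
```

```text
ee_pos: [0.5092, 0.2599, 0.181]
ft_force: [0.6, 0.2, -1.2]
width: 0.0257
ee_pos: [0.5532, 0.0881, 0.1804]
ft_force: [1.0, 0.0, -0.5]
width: 0.0259
ee_pos: [0.5955, -0.0813, 0.1799]
ft_force: [0.6, 0.5, -1.0]
width: 0.0259
ee_pos: [0.5938, -0.0769, 0.1318]
ft_force: [0.3, 0.5, -1.4]
width: 0.026
ee_pos: [0.596, -0.079, 0.1331]
ft_force: [0.3, -0.5, -0.7]
width: 0.0258
t62.5 pos [ 0.596  -0.079   0.1331] yaw 68.71 j7 1.41 F [ 0.25 -0.47 -0.68] w0.0258 | x,y,z [-0.0007  0.0002  0.0346] ax,ay,az [ 0.0002 -0.0011  0.0005]
```

```bash
python3 -m crank '[{"x":-0.001,"y":0,"z":0.01,"ax":0,"ay":-0.001,"az":0,"claw":1},{"x":-0.001,"y":0,"z":0.018,"ax":0,"ay":-0.001,"az":0,"claw":1},{"x":-0.001,"y":0,"z":0.026,"ax":0,"ay":-0.001,"az":0,"claw":1},{"x":-0.001,"y":0,"z":0.032,"ax":0,"ay":-0.001,"az":0,"claw":1},{"x":-0.001,"y":0,"z":0.032,"ax":0,"ay":-0.001,"az":0,"claw":1}]' | sed -n '2p;4p'
for i in 1 2; do python3 -m crank '[{"x":0,"y":0,"z":0.0005,"ax":0,"ay":0,"az":0,"claw":1},{"x":0,"y":0,"z":0.001,"ax":0,"ay":0,"az":0,"claw":1},{"x":0,"y":0,"z":0.0015,"ax":0,"ay":0,"az":0,"claw":1},{"x":0,"y":0,"z":0.0015,"ax":0,"ay":0,"az":0,"claw":1},{"x":0,"y":0,"z":0.0015,"ax":0,"ay":0,"az":0,"claw":1}]' | sed -n '2p;4p'; done
python3 - <<'E'
from h import *
go((.596,-.0797,.0972),68.65)
E
```

```text
ee_pos: [0.5943, -0.0798, 0.0984]
ft_force: [-1.2, 0.2, -1.7]
ee_pos: [0.5955, -0.08, 0.0992]
ft_force: [-0.4, 0.6, -2.1]
ee_pos: [0.5953, -0.0799, 0.0974]
ft_force: [0.9, -0.2, -0.7]
t63.8 pos [ 0.5953 -0.0799  0.0974] yaw 68.70 j7 1.43 F [ 0.86 -0.17 -0.65] w0.0258 | x,y,z [0.0005 0.0005 0.0002] ax,ay,az [-0.0003  0.0001  0.0004]
```

```bash
python3 -m crank '[{"x":0,"y":0,"z":0.0006,"ax":0,"ay":0,"az":0,"claw":1},{"x":0,"y":0,"z":0.0006,"ax":0,"ay":0,"az":0,"claw":0.3},{"x":0,"y":0,"z":0.0006,"ax":0,"ay":0,"az":0,"claw":0.2},{"x":0,"y":0,"z":0.0006,"ax":0,"ay":0,"az":0,"claw":0.1},{"x":0,"y":0,"z":0.0006,"ax":0,"ay":0,"az":0,"claw":0}]' | sed -n '2p;4,5p'
python3 -m crank '[{"x":0,"y":0,"z":0,"ax":0,"ay":0,"az":0,"claw":0},{"x":0,"y":0,"z":-0.02,"ax":0,"ay":0,"az":0,"claw":0},{"x":0,"y":0,"z":-0.05,"ax":0,"ay":0,"az":0,"claw":0},{"x":0,"y":0,"z":-0.08,"ax":0,"ay":0,"az":0,"claw":0},{"x":0,"y":0,"z":-0.1,"ax":0,"ay":0,"az":0,"claw":0}]' | sed -n '2p;4,5p'
python3 -m crank '[{"x":0.025,"y":-0.016,"z":0,"ax":0,"ay":0,"az":0,"claw":0},{"x":0.05,"y":-0.032,"z":0,"ax":0,"ay":0,"az":0,"claw":0},{"x":0.075,"y":-0.048,"z":0,"ax":0,"ay":0,"az":0,"claw":0},{"x":0.1,"y":-0.064,"z":0,"ax":0,"ay":0,"az":0,"claw":0},{"x":0.127,"y":-0.079,"z":0,"ax":0,"ay":0,"az":0,"claw":0}]' | sed -n '2p'
python3 -m crank '[{"x":0.025,"y":-0.016,"z":0,"ax":0,"ay":0,"az":0,"claw":0},{"x":0.05,"y":-0.032,"z":0,"ax":0,"ay":0,"az":0,"claw":0},{"x":0.075,"y":-0.048,"z":0,"ax":0,"ay":0,"az":0,"claw":0},{"x":0.1,"y":-0.064,"z":0,"ax":0,"ay":0,"az":0,"claw":0},{"x":0.127,"y":-0.079,"z":0,"ax":0,"ay":0,"az":0,"claw":0}]' | sed -n '2p'
python3 - <<'E'
from h import *
go((.5143,.3585,.17),95)
for n in('scene','top'):
    c=snap(n); np.save(f'pics/{n}5.npy',c,allow_pickle=True)
ct=np.load('pics/top5.npy',allow_pickle=True).item();cs=np.load('pics/scene5.npy',allow_pickle=True).item()
a=cv2.resize(ct['color'][140:240,250:345],(380,400),interpolation=3); b=cv2.resize(cs['color'][135:235,290:390],(400,400),interpolation=3)
cv2.imwrite('pics/p4.png',np.hstack([a,b]))
E
```

```text
ee_pos: [0.5954, -0.0799, 0.0969]
ft_force: [0.2, 0.5, 0.7]
width: 0.0393
ee_pos: [0.596, -0.0802, 0.1997]
ft_force: [0.6, 0.0, 0.2]
width: 0.0436
ee_pos: [0.5674, 0.068, 0.1971]
ee_pos: [0.54, 0.2152, 0.1971]
t65.4 pos [0.54   0.2152 0.1971] yaw 68.68 j7 0.82 F [ 0.35  1.5  -0.02] w0.0431 | x,y,z [ 0.1242 -0.076   0.0271] ax,ay,az [-2.000e-04 -0.000e+00 -2.297e-01]
```

View pics/p4.png

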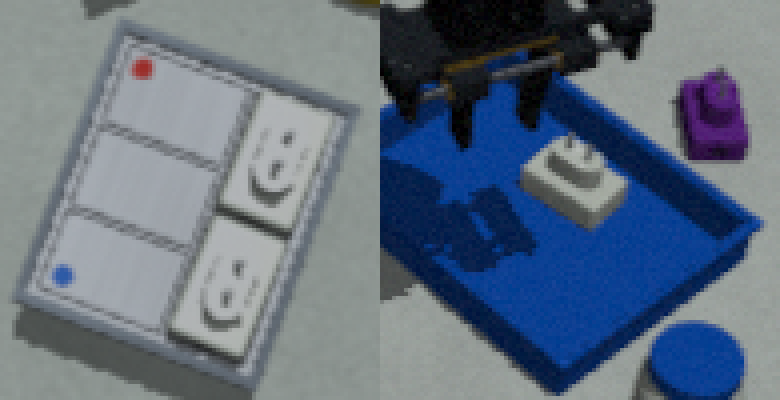

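Two adapters lie in places 4 and 5, and the third is unmoved in the tray (neck at about (340,174)). Now I'll pick it.

```bash
python3 -m crank '[{"x":0.03,"y":-0.019,"z":0.01,"ax":0,"ay":0,"az":-0.05,"claw":0},{"x":0.06,"y":-0.038,"z":0.02,"ax":0,"ay":0,"az":-0.1,"claw":0},{"x":0.09,"y":-0.057,"z":0.027,"ax":0,"ay":0,"az":-0.15,"claw":0},{"x":0.124,"y":-0.076,"z":0.027,"ax":0,"ay":0,"az":-0.2,"claw":0},{"x":0.124,"y":-0.076,"z":0.027,"ax":0,"ay":0,"az":-0.23,"claw":0}]' | sed -n '2p;4,5p'
python3 -m crank '[{"x":0,"y":0,"z":0.03,"ax":0,"ay":0,"az":0,"claw":0},{"x":0,"y":0,"z":0.05,"ax":0,"ay":0,"az":0,"claw":0},{"x":0,"y":0,"z":0.06,"ax":0,"ay":0,"az":0,"claw":0},{"x":0,"y":0,"z":0.06,"ax":0,"ay":0,"az":0,"claw":0},{"x":0,"y":0,"z":0.06,"ax":0,"ay":0,"az":0,"claw":0}]' | sed -n '2p;4,5p'
python3 - <<'E'
from h import *
go((.5143,.3585,.0365),95)
E
```

```text
ee_pos: [0.5105, 0.3658, 0.1686]
ft_force: [-0.0, 0.3, 0.6]
width: 0.0438
ee_pos: [0.5149, 0.3569, 0.1102]
ft_force: [0.6, -0.1, 0.3]
width: 0.0438
t66.4 pos [0.5149 0.3569 0.1102] yaw 95.03 j7 1.06 F [ 0.6  -0.12  0.26] w0.0438 | x,y,z [ 0.0016 -0.0004  0.0737] ax,ay,az [-0.0004  0.0001  0.0002]
```

```bash
python3 -m crank '[{"x":0.002,"y":0,"z":0.02,"ax":0,"ay":0,"az":0,"claw":0},{"x":0.002,"y":0,"z":0.04,"ax":0,"ay":0,"az":0,"claw":0},{"x":0.002,"y":0,"z":0.055,"ax":0,"ay":0,"az":0,"claw":0},{"x":0.002,"y":0,"z":0.06,"ax":0,"ay":0,"az":0,"claw":0},{"x":0.002,"y":0,"z":0.06,"ax":0,"ay":0,"az":0,"claw":0}]' | sed -n '2p;4p'
python3 -m crank '[{"x":0,"y":0,"z":0.005,"ax":0,"ay":0,"az":0,"claw":0},{"x":0,"y":0,"z":0.01,"ax":0,"ay":0,"az":0,"claw":0},{"x":0,"y":0,"z":0.0135,"ax":0,"ay":0,"az":0,"claw":0},{"x":0,"y":0,"z":0.0135,"ax":0,"ay":0,"az":0,"claw":0},{"x":0,"y":0,"z":0.0135,"ax":0,"ay":0,"az":0,"claw":0}]' | sed -n '2p;4p'
python3 -m crank '[{"x":0,"y":0,"z":0,"ax":0,"ay":0,"az":0,"claw":0.4},{"x":0,"y":0,"z":0,"ax":0,"ay":0,"az":0,"claw":0.6},{"x":0,"y":0,"z":0,"ax":0,"ay":0,"az":0,"claw":0.8},{"x":0,"y":0,"z":0,"ax":0,"ay":0,"az":0,"claw":1},{"x":0,"y":0,"z":0,"ax":0,"ay":0,"az":0,"claw":1}]' 20 | sed -n '2p;4,5p'
python3 -m crank '[{"x":0,"y":0,"z":0,"ax":0,"ay":0,"az":0,"claw":1},{"x":0,"y":0,"z":0,"ax":0,"ay":0,"az":0,"claw":1},{"x":0,"y":0,"z":0,"ax":0,"ay":0,"az":0,"claw":1},{"x":0,"y":0,"z":0,"ax":0,"ay":0,"az":0,"claw":1},{"x":0,"y":0,"z":0,"ax":0,"ay":0,"az":0,"claw":1}]' 20 | sed -n '2p;4,5p'
python3 -m crank '[{"x":0,"y":0,"z":-0.02,"ax":0,"ay":0,"az":0,"claw":1},{"x":0,"y":0,"z":-0.05,"ax":0,"ay":0,"az":0,"claw":1},{"x":0,"y":0,"z":-0.08,"ax":0,"ay":0,"az":0,"claw":1},{"x":0,"y":0,"z":-0.11,"ax":0,"ay":0,"az":0,"claw":1},{"x":0,"y":0,"z":-0.15,"ax":0,"ay":0,"az":0,"claw":1}]' 20 | sed -n '2p;4,5p'
python3 - <<'E'
from h import *
go((.5822,.001,.19),-21.34,False)
E
```

```text
ee_pos: [0.5146, 0.359, 0.05]
ft_force: [0.7, 0.1, 0.6]
ee_pos: [0.5145, 0.3592, 0.0365]
ft_force: [0.4, 0.6, -0.8]
ee_pos: [0.5145, 0.3594, 0.0366]
ft_force: [-0.9, 0.1, 0.6]
width: 0.0258
ee_pos: [0.5146, 0.3594, 0.0366]
ft_force: [-0.0, 0.4, 2.2]
width: 0.0258
ee_pos: [0.5134, 0.3582, 0.1856]
ft_force: [0.9, 0.4, -1.0]
width: 0.0261
t68.5 pos [0.5134 0.3582 0.1856] yaw 95.05 j7 1.04 F [ 0.94  0.41 -0.97] w0.0261 | x,y,z [-0.3618  0.0371 -0.0037] ax,ay,az [1.0000e-04 2.7000e-03 1.0157e+00]
```

```bash
for i in 1 2; do python3 -m crank '[{"x":-0.036,"y":0.004,"z":0,"ax":0,"ay":0,"az":0,"claw":1},{"x":-0.072,"y":0.008,"z":0,"ax":0,"ay":0,"az":0,"claw":1},{"x":-0.108,"y":0.012,"z":0,"ax":0,"ay":0,"az":0,"claw":1},{"x":-0.144,"y":0.016,"z":0,"ax":0,"ay":0,"az":0,"claw":1},{"x":-0.18,"y":0.019,"z":0,"ax":0,"ay":0,"az":0,"claw":1}]' | sed -n '2p;5p'; done
for i in 1 2 3 4; do python3 -m crank '[{"x":0,"y":0,"z":0,"ax":0,"ay":0,"az":0.05,"claw":1},{"x":0,"y":0,"z":0,"ax":0,"ay":0,"az":0.1,"claw":1},{"x":0,"y":0,"z":0,"ax":0,"ay":0,"az":0.15,"claw":1},{"x":0,"y":0,"z":0,"ax":0,"ay":0,"az":0.2,"claw":1},{"x":0,"y":0,"z":0,"ax":0,"ay":0,"az":0.254,"claw":1}]' | sed -n '2p;5p'; done
python3 -m crank '[{"x":0,"y":0,"z":0.01,"ax":0,"ay":0,"az":0,"claw":1},{"x":0,"y":0,"z":0.02,"ax":0,"ay":0,"az":0,"claw":1},{"x":0,"y":0,"z":0.03,"ax":0,"ay":0,"az":0,"claw":1},{"x":0,"y":0,"z":0.03,"ax":0,"ay":0,"az":0,"claw":1},{"x":0,"y":0,"z":0.03,"ax":0,"ay":0,"az":0,"claw":1}]' | sed -n '2p;5p'
python3 - <<'E'
from h import *
go((.5822,.001,.13),-21.34,False)
E
```

```text
ee_pos: [0.5492, 0.1796, 0.1861]
width: 0.0258
ee_pos: [0.5839, 0.002, 0.1861]
width: 0.0257
ee_pos: [0.5837, 0.0037, 0.1859]
width: 0.0258
ee_pos: [0.5837, 0.0038, 0.1859]
width: 0.0258
ee_pos: [0.5837, 0.0038, 0.1859]
width: 0.0256
ee_pos: [0.5838, 0.0038, 0.186]
width: 0.026
ee_pos: [0.5834, 0.0038, 0.1553]
width: 0.0258
t71.4 pos [0.5834 0.0038 0.1553] yaw -21.29 j7 -0.26 F [ 0.02 -0.68 -0.92] w0.0258 | x,y,z [-0.      0.003   0.0253] ax,ay,az [0.0007 0.0011 0.0005]
```

```bash
python3 -m crank '[{"x":0,"y":0.003,"z":0.01,"ax":0.001,"ay":0.001,"az":0,"claw":1},{"x":0,"y":0.003,"z":0.02,"ax":0.001,"ay":0.001,"az":0,"claw":1},{"x":0,"y":0.003,"z":0.03,"ax":0.001,"ay":0.001,"az":0,"claw":1},{"x":0,"y":0.003,"z":0.04,"ax":0.001,"ay":0.001,"az":0,"claw":1},{"x":0,"y":0.003,"z":0.048,"ax":0.001,"ay":0.001,"az":0,"claw":1}]' | sed -n '2p;4p'
python3 -m crank '[{"x":0,"y":0,"z":0.003,"ax":0,"ay":0,"az":0,"claw":1},{"x":0,"y":0,"z":0.006,"ax":0,"ay":0,"az":0,"claw":1},{"x":0,"y":0,"z":0.007,"ax":0,"ay":0,"az":0,"claw":1},{"x":0,"y":0,"z":0.007,"ax":0,"ay":0,"az":0,"claw":1},{"x":0,"y":0,"z":0.007,"ax":0,"ay":0,"az":0,"claw":1}]' | sed -n '2p;4p'
python3 - <<'E'
from h import *
go((.5822,.001,.0973),-21.34,False)
E
```

```text
ee_pos: [0.5825, 0.0012, 0.1068]
ft_force: [-0.1, 0.2, -0.5]
ee_pos: [0.5833, 0.0011, 0.1017]
ft_force: [-0.5, -1.0, -1.2]
t72.2 pos [0.5833 0.0011 0.1017] yaw -21.37 j7 -0.23 F [-0.53 -0.98 -1.2 ] w0.0259 | x,y,z [-0.0009  0.0005  0.0044] ax,ay,az [-0.001  -0.001  -0.0003]
```

```bash
python3 -m crank '[{"x":-0.001,"y":0,"z":0.001,"ax":0,"ay":0,"az":0,"claw":1},{"x":-0.001,"y":0,"z":0.002,"ax":0,"ay":0,"az":0,"claw":1},{"x":-0.001,"y":0,"z":0.003,"ax":0,"ay":0,"az":0,"claw":1},{"x":-0.001,"y":0,"z":0.0035,"ax":0,"ay":0,"az":0,"claw":1},{"x":-0.001,"y":0,"z":0.0035,"ax":0,"ay":0,"az":0,"claw":1}]' | sed -n '2p;4p'
python3 -m crank '[{"x":0,"y":0,"z":0.0005,"ax":0,"ay":0,"az":0,"claw":1},{"x":0,"y":0,"z":0.001,"ax":0,"ay":0,"az":0,"claw":1},{"x":0,"y":0,"z":0.001,"ax":0,"ay":0,"az":0,"claw":1},{"x":0,"y":0,"z":0.001,"ax":0,"ay":0,"az":0,"claw":1},{"x":0,"y":0,"z":0.001,"ax":0,"ay":0,"az":0,"claw":1}]' | sed -n '2p;4p'
```

```text
ee_pos: [0.582, 0.0016, 0.0978]
ft_force: [-0.0, 0.3, -0.9]
ee_pos: [0.5822, 0.0016, 0.0976]
ft_force: [-2.7, 0.5, 7.1]
```

```bash
python3 -m crank '[{"x":0,"y":0,"z":0,"ax":0,"ay":0,"az":0,"claw":0.3},{"x":0,"y":0,"z":0,"ax":0,"ay":0,"az":0,"claw":0.2},{"x":0,"y":0,"z":0,"ax":0,"ay":0,"az":0,"claw":0.1},{"x":0,"y":0,"z":0,"ax":0,"ay":0,"az":0,"claw":0},{"x":0,"y":0,"z":0,"ax":0,"ay":0,"az":0,"claw":0}]' | sed -n '2p;4,5p'
python3 -m crank '[{"x":0,"y":0,"z":-0.02,"ax":0,"ay":0,"az":0,"claw":0},{"x":0,"y":0,"z":-0.05,"ax":0,"ay":0,"az":0,"claw":0},{"x":0,"y":0,"z":-0.08,"ax":0,"ay":0,"az":0,"claw":0},{"x":0,"y":0,"z":-0.11,"ax":0,"ay":0,"az":0,"claw":0.5},{"x":0,"y":0,"z":-0.12,"ax":0,"ay":0,"az":0,"claw":1}]' | sed -n '2p;4,5p'
for i in 1 2; do python3 -m crank '[{"x":0.016,"y":0.026,"z":0,"ax":0,"ay":0,"az":0,"claw":1},{"x":0.032,"y":0.052,"z":0,"ax":0,"ay":0,"az":0,"claw":1},{"x":0.048,"y":0.078,"z":0,"ax":0,"ay":0,"az":0,"claw":1},{"x":0.064,"y":0.104,"z":0,"ax":0,"ay":0,"az":0,"claw":1},{"x":0.08,"y":0.131,"z":0,"ax":0,"ay":0,"az":0,"claw":1}]' | sed -n '2p;4,5p'; done
python3 - <<'E'
from h import *
go((.636,-.302,.1),-21.34,False)
for n in('scene','top'):
    c=snap(n); np.save(f'pics/{n}6.npy',c,allow_pickle=True)
ct=np.load('pics/top6.npy',allow_pickle=True).item();cs=np.load('pics/scene6.npy',allow_pickle=True).item()
a=cv2.resize(ct['color'][140:240,250:350],(400,400),interpolation=3); b=cv2.resize(cs['color'][205:385,130:310],(400,400),interpolation=3)
cv2.imwrite('pics/p5.png',np.hstack([a,b]))
t0=np.load('pics/top0.npy',allow_pickle=True).item()
l=cv2.inRange(cv2.cvtColor(ct['color'],cv2.COLOR_BGR2HSV),(0,0,110),(180,60,255))
E
```

```text
ee_pos: [0.582, 0.0016, 0.0968]
ft_force: [-0.1, 0.5, -0.5]
width: 0.0418
ee_pos: [0.5834, 0.0011, 0.2212]
ft_force: [0.6, -0.8, 0.2]
width: 0.0361
ee_pos: [0.6087, -0.1508, 0.2164]
ft_force: [0.2, 0.2, 0.3]
width: 0.0053
ee_pos: [0.6356, -0.3019, 0.2159]
ft_force: [0.3, 0.4, 0.2]
width: 0.0005
t74.7 pos [ 0.6356 -0.3019  0.2159] yaw -21.33 j7 0.26 F [0.34 0.36 0.24] w0.0005 | x,y,z [4.000e-04 1.000e-04 1.159e-01] ax,ay,az [-0.001  -0.0004  0.0001]
```

View pics/p5.png

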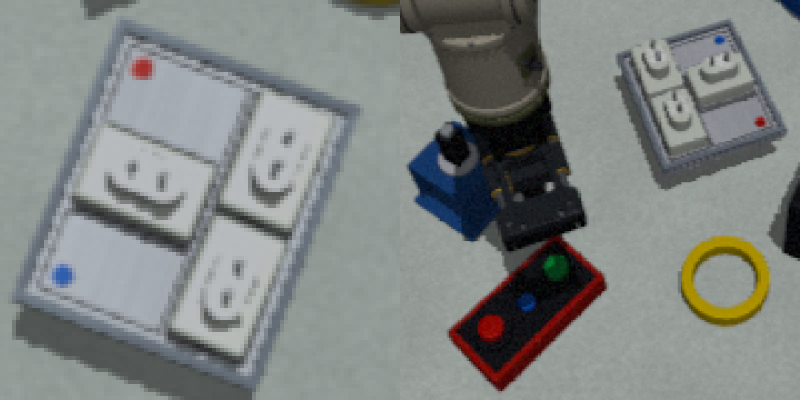

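All three adapters lie pins up in places 2, 4 and 5, and the probe hangs upright. I'll get numbers for this before pressing.

```bash
python3 - <<'E'
from h import *
ct=np.load('pics/top6.npy',allow_pickle=True).item()
T=lambda p:(250+p[0]/4-.4,140+p[1]/4-.4)
for n,q,pl in(('p5',((260,90),(340,115),(299,234),(219,206)),(.5963,-.0792)),('p4',((211,212),(291,238),(249,360),(170,330)),(.5179,-.0486)),('p2',((96,125),(213,163),(189,238),(74,199)),(.5826,.0014))):
    Q=np.array([onz(ct,*T(p),.094) for p in q]); e=(Q[0]+Q[1]-Q[2]-Q[3])/2; w=(Q[0]+Q[3]-Q[1]-Q[2])/2
    print(n,'off mm',((Q.mean(0)[:2]-pl)*1e3).round(1),'sizes',np.linalg.norm(e)*1e3,np.linalg.norm(w)*1e3,'yaw',np.degrees(np.arctan2(e[1],e[0])),np.degrees(np.arctan2(w[1],w[0])))
t4=np.load('pics/top4.npy',allow_pickle=True).item(); s4=np.load('pics/scene4.npy',allow_pickle=True).item(); s6=np.load('pics/scene6.npy',allow_pickle=True).item()
for k,(a,b) in {'red':([0,120,80],[8,255,255]),'blu':([105,120,80],[125,255,255])}.items():
    for A,B,bx in((t4,ct,(258,148,337,234)),(s4,s6,(225,215,303,282))): print(k,max(blobs(A['color'],a,b,6,bx)[0]),max(blobs(B['color'],a,b,6,bx)[0]))
gt=max(blobs(ct['color'],[45,100,60],[85,255,255],20,(380,140,430,195))[0],default=None); gs=max(blobs(s6['color'],[45,100,60],[85,255,255],20,(150,310,225,380))[0],default=None); print(gt,gs, onz(ct,404.84,165.39,.05),onz(s6,199.77,324.46,.05))
E
```

```text
p5 off mm [-2.4 -0.9] sizes 77.2954958081089 51.48456237516497 yaw -19.95107897942553 71.10969018515203
p4 off mm [ 0.  -0.2] sizes 77.75247960741646 51.13200467654378 yaw -19.77700816902046 70.12401548361336
p2 off mm [-0.7  2.2] sizes 48.18003092738964 74.65052065484888 yaw -17.524155184594935 71.1157429961217
red (13, [285.38, 156.62]) (13, [285.38, 156.62])
red (14, [291.71, 259.5]) (12, [291.92, 259.67])
blu (14, [265.29, 208.5]) (14, [265.29, 208.5])
blu (13, [273.38, 222.62]) (12, [273.5, 222.5])
(83, [404.47, 165.67]) (25, [196.96, 322.8]) [ 0.6375298  -0.30314985  0.05      ] [ 0.63262753 -0.30199299  0.05      ]
```

Offsets are at most about 2.5 mm and the dots haven't moved since levelling. Now the green button.

```bash
python3 -m crank '[{"x":0,"y":0,"z":0.03,"ax":0,"ay":0,"az":0,"claw":1},{"x":0,"y":0,"z":0.06,"ax":0,"ay":0,"az":0,"claw":1},{"x":0,"y":0,"z":0.09,"ax":0,"ay":0,"az":0,"claw":1},{"x":0,"y":0,"z":0.12,"ax":0,"ay":0,"az":0,"claw":1},{"x":0,"y":0,"z":0.145,"ax":0,"ay":0,"az":0,"claw":1}]' | sed -n '2p;4,5p'
for i in 1 2 3 4 5; do python3 -m crank '[{"x":0,"y":0,"z":0.001,"ax":0,"ay":0,"az":0,"claw":1},{"x":0,"y":0,"z":0.002,"ax":0,"ay":0,"az":0,"claw":1},{"x":0,"y":0,"z":0.003,"ax":0,"ay":0,"az":0,"claw":1},{"x":0,"y":0,"z":0.003,"ax":0,"ay":0,"az":0,"claw":1},{"x":0,"y":0,"z":0.003,"ax":0,"ay":0,"az":0,"claw":1}]' | sed -n '2p;4p'; done
```

```text
ee_pos: [0.6351, -0.2997, 0.0689]
ft_force: [0.1, 0.8, -1.0]
width: 0.0008
ee_pos: [0.6365, -0.3012, 0.0705]
ft_force: [-0.1, -0.3, 0.3]
ee_pos: [0.6356, -0.3007, 0.0656]
ft_force: [-0.1, 1.0, -1.0]
ee_pos: [0.6356, -0.3007, 0.0625]
ft_force: [-0.1, 0.1, 0.2]
ee_pos: [0.6356, -0.3007, 0.0597]
ft_force: [0.2, -0.5, -0.7]
ee_pos: [0.6357, -0.3007, 0.0568]
ft_force: [-0.6, 0.8, 2.7]
```

```bash
for i in 1 2 3; do python3 -m crank '[{"x":0,"y":0,"z":0.001,"ax":0,"ay":0,"az":0,"claw":1},{"x":0,"y":0,"z":0.002,"ax":0,"ay":0,"az":0,"claw":1},{"x":0,"y":0,"z":0.002,"ax":0,"ay":0,"az":0,"claw":1},{"x":0,"y":0,"z":0.002,"ax":0,"ay":0,"az":0,"claw":1},{"x":0,"y":0,"z":0.002,"ax":0,"ay":0,"az":0,"claw":1}]' | sed -n '2p;4p'; done
```

```text
ee_pos: [0.6357, -0.3008, 0.0548]
ft_force: [-1.7, -0.1, 2.8]
ee_pos: [0.6358, -0.3007, 0.0535]
ft_force: [-3.5, 2.2, 11.2]
ee_pos: [0.6359, -0.3008, 0.0532]
ft_force: [-9.3, 5.7, 24.7]
```

The button is bottomed (a hard stop past the 5 N spring). Retracting.

```bash
python3 -m crank '[{"x":0,"y":0,"z":-0.005,"ax":0,"ay":0,"az":0,"claw":1},{"x":0,"y":0,"z":-0.03,"ax":0,"ay":0,"az":0,"claw":1},{"x":0,"y":0,"z":-0.06,"ax":0,"ay":0,"az":0,"claw":1},{"x":0,"y":0,"z":-0.1,"ax":0,"ay":0,"az":0,"claw":1},{"x":0,"y":0,"z":-0.14,"ax":0,"ay":0,"az":0,"claw":1}]' | sed -n '2p;4,5p'
python3 -m crank '[{"x":0,"y":0,"z":0,"ax":0,"ay":0,"az":0,"claw":1},{"x":0,"y":0,"z":0,"ax":0,"ay":0,"az":0,"claw":1},{"x":0,"y":0,"z":0,"ax":0,"ay":0,"az":0,"claw":1},{"x":0,"y":0,"z":0,"ax":0,"ay":0,"az":0,"claw":1},{"x":0,"y":0,"z":0,"ax":0,"ay":0,"az":0,"claw":1}]' | sed -n '2p;4,5p'
python3 - <<'E'
from h import *
ct=np.load('pics/top6.npy',allow_pickle=True).item();cs=np.load('pics/scene6.npy',allow_pickle=True).item()
a=snap('top')['color'];b=snap('scene')['color']
print('plate diff',cv2.absdiff(a,ct['color'])[145:238,255:340].max(),cv2.absdiff(a,ct['color'])[145:238,255:340].mean())
cv2.imwrite('pics/end.png',cv2.resize(b[180:390,120:330],(600,600),interpolation=3))
E
```

```text
ee_pos: [0.6347, -0.3004, 0.191]
ft_force: [0.6, -0.9, -0.5]
width: 0.0006
ee_pos: [0.6349, -0.3004, 0.1888]
ft_force: [-0.1, 0.5, -0.4]
width: 0.0004
plate diff 4 0.589247311827957
```

View pics/end.png

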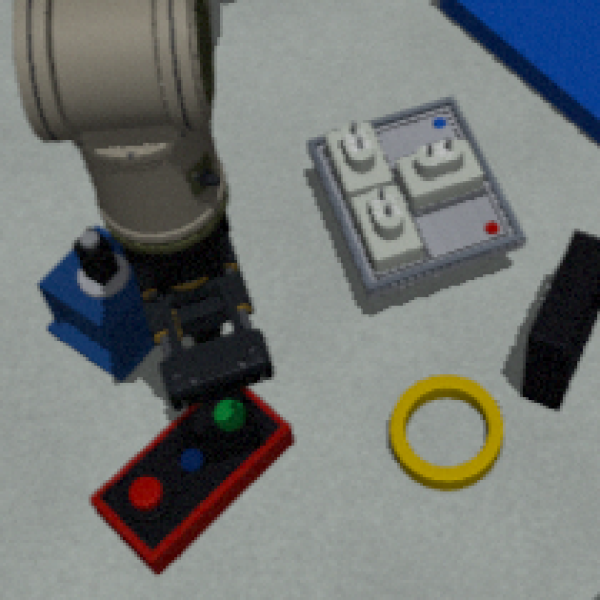

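The final view shows the adapters in place, the probe hanging, the green button up and the gripper clear of everything.

```bash
python3 -c "
from bench import close_job; print(close_job())"
```

```text
the job is handed in; nothing more can be done
None
```

The whole job is done and handed in, about 80 s into the 210 s allowed.

- **Touching:** I touched red, yellow, green and blue in that order. The plate was about 3.4° high on its −x side and 1.9° high on its +y side.
- **Levelling:** I pressed those two sides down. The first pass failed my check: the yellow–blue diagonal still tilted about 0.02 rad because the setup gives under load. A second pass fixed it. The last touches put yellow 0.5 mm low and red 0.2 mm high against a centre height worked out from earlier touches, roughly 0.005 rad. Green and blue were not touched again after that pass.
- **Probe:** It is back in its bracket and looked upright in the last picture.
- **Adapters:** Three were present; one was knocked aside during the run, and I measured its position again before picking it. They lie pins up in places 4, 5 and 2. Measured offsets from the outline centres are about 0, 2.5 and 2.3 mm. They are turned by about 1–4°, where the limit is 7°; these angles come from corners read off an enlarged picture, so they are rough.
- **Green button:** I pressed it to its stop, peaking at about 27 N through the fingertips, and in the last picture it looked up again. The plate image was the same before and after the press.
- **Left alone:** I did not touch the red button, fan, wipes jar, tape roll or the purple look-alikes.

The two cameras differed by about 1–5 mm in position, within what the tolerances allow.

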